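# Load the beaker dryer, dial in its time and start it

## Task

Put every rinsed square beaker lying on the table upside down over its own peg of the grey drying rack, right down with its rim flat on the rack. Then roll the numbered thumbwheel on the white control box with a fingertip until the 7 is centred at the red pointers, and only then start the dryer by pinching the two green side buttons of the grey block fully in together and letting go. Leave the other things on the table where they are.

Things in the scene. Friction and masses are not known exactly. Their poses are not given: they have to be found in the camera images.
- cup0: Square hollow green plastic beaker, about 50 g, 44 x 44 x 80 mm long, walls 3 mm (38 x 38 mm inside, 76 mm deep), closed at one end. Origin at its middle, on its axis; +x points along the length out of the open mouth. Starts lying on a flat side, mouth more or less towards the robot. None if absent (three or four are present). Inverted on the rack its origin is 40 mm above the deck.
- cup1: Square hollow orange plastic beaker, about 50 g, 44 x 44 x 80 mm long, walls 3 mm (38 x 38 mm inside, 76 mm deep), closed at one end. Origin at its middle, on its axis; +x points along the length out of the open mouth. Starts lying on a flat side, mouth more or less towards the robot. None if absent (three or four are present). Inverted on the rack its origin is 40 mm above the deck.
- cup2: Square hollow red plastic beaker, about 50 g, 44 x 44 x 80 mm long, walls 3 mm (38 x 38 mm inside, 76 mm deep), closed at one end. Origin at its middle, on its axis; +x points along the length out of the open mouth. Starts lying on a flat side, mouth more or less towards the robot. None if absent (three or four are present). Inverted on the rack its origin is 40 mm above the deck.
- cup3: Square hollow yellow plastic beaker, about 50 g, 44 x 44 x 80 mm long, walls 3 mm (38 x 38 mm inside, 76 mm deep), closed at one end. Origin at its middle, on its axis; +x points along the length out of the open mouth. Starts lying on a flat side, mouth more or less towards the robot. None if absent (three or four are present). Inverted on the rack its origin is 40 mm above the deck.
- rack: Grey drying rack fixed on the table, deck 90 (x) x 370 (y) mm, its top 20 mm above the table, with four blue upright pegs in a row along its y. Origin at the centre of the underside; its x points away from the robot, z up.
- peg0 (a point): Foot of a blue peg, on its axis at the height of the deck top. Peg 22 mm in diameter, 55 mm tall above the deck, narrowing to 14 mm at the tip over its last 9 mm. Neighbouring pegs 90 mm apart; a peg not used stays empty. One beaker per peg; its turn about the peg does not matter.
- peg1 (a point): Foot of a blue peg, on its axis at the height of the deck top. Peg 22 mm in diameter, 55 mm tall above the deck, narrowing to 14 mm at the tip over its last 9 mm. Neighbouring pegs 90 mm apart; a peg not used stays empty. One beaker per peg; its turn about the peg does not matter.
- peg2 (a point): Foot of a blue peg, on its axis at the height of the deck top. Peg 22 mm in diameter, 55 mm tall above the deck, narrowing to 14 mm at the tip over its last 9 mm. Neighbouring pegs 90 mm apart; a peg not used stays empty. One beaker per peg; its turn about the peg does not matter.
- peg3 (a point): Foot of a blue peg, on its axis at the height of the deck top. Peg 22 mm in diameter, 55 mm tall above the deck, narrowing to 14 mm at the tip over its last 9 mm. Neighbouring pegs 90 mm apart; a peg not used stays empty. One beaker per peg; its turn about the peg does not matter.
- control: White control box of the dryer fixed on the table, 110 (x) x 200 (y) x 60 (z) mm. Origin at the centre of the underside, x pointing away from the robot, y to the left, z up. On its top are a thumbwheel at y = -60 mm and a grey start block at y = +45 mm.
- wheel_top (a point): Highest point of the thumbwheel's rim, mid-width, fixed to the box: 76 mm above the table, 16 mm above the box top, between two red pointers (1 mm higher, look only, not solid). White wheel, 60 mm in diameter, 22 mm wide, good grip, axle along the box's y. Its black digits read upright from the robot's side; a red line lies between 9 and 0.
- wheel (a joint): Turn of the thumbwheel, rad. Digits 0 to 9 are 0.6283 rad (18.8 mm of rim) apart; digit k is at the top at k x 0.6283 (7 at 4.398). Grows as the top of the rim is rolled along the box's +x, away from the robot; may be rolled back. No clicks: it stays where left, friction about 1 N at the rim; stops at -0.3 and 5.95. Starts between 1 and 4.5 steps.
- start_mid (a point): Centre of the start block at the height of its two buttons, 87 mm above the table (27 mm above the box top). The grey block is 30 (x) x 34 (y) mm and its top is 105 mm above the table.
- start_l (a joint): Travel of the green button (20 mm in diameter) on the block's +y side, m: 0 out, 0.006 fully in (moves toward the block). Its face stands 8 mm proud of the block: 50 mm over both buttons when out, 38 mm when in. Spring of about 7 N fully in; springs back when let go.
- start_r (a joint): The same on the block's -y side.
- red_box: Bystander: red plastic case 45 x 24 x 18 mm. Origin at the centre of its underside.
- yellow_box: Bystander: yellow plastic case 45 x 24 x 18 mm. Origin at the centre of its underside.
- model: Bystander: white plaster jaw model 60 x 55 x 26 mm. Origin at the centre of its underside.
- cradle: Bystander: grey handpiece cradle 100 x 40 x 38 mm. Origin at the centre of its underside.
Not all that is in view belongs to the job. Several things have the shape of the cup0; the one meant has the colours described above.

How it is judged:
By the outcome, as a careful person would: the job done as asked, in the order asked, and still so for the second after the job is handed in, with the robot touching nothing.
Of cup0, cup1, cup2, cup3 only 3 to 4 are there at a start; the rules pass over those that are not, and their reading is None.
At some moment in a run one of cup0, cup1, cup2, cup3 may be knocked a few centimetres aside while the robot is not near it.
It also fails if it takes over 210 s, if anything falls off the work surface, if the arm or the gripper's body presses on something with over 40 N, if the wrist force passes 120 N, or if a joint passes its speed limit or range.

## Robot

A 7-joint arm with a two-finger parallel gripper is mounted at the origin on the work surface. World frame = base frame: x ahead of the robot, y to its left, z up, the work surface at z = 0. Lengths are in mm, angles in rad, forces in N, time in s.
With the tool pointing down it reaches from about 350 to 775 mm from the base axis. Payload 3.1 kg.
Tool frame: the origin (TCP) lies midway between the tips of the shut fingers; the grasp point (between the pads) lies 19 mm behind it; z points along the fingers, y is the line along which they close (so a half turn about z gives the same grasp; the last joint's range is limited). The gripper opens to 85 mm and grips with 20 to 120 N. Pads are 22 mm wide; open, the fingers measure 114 mm over their backs; the gripper's body (76 mm by 85 mm) begins 54 mm behind the grasp point. The pads swing forward as they close: fully open they stand 13 mm farther back than shut.
Start: joints at [1.085, 0.311, 0.014, 1.512, -0.004, 1.319, -0.027], TCP at [236.189, -496.721, 231.304] pointing down, gripper open.
Joint ranges: [-2.7, 2.7], [-0.3, 1.91], [-1.27, 1.3], [0.12, 2.57], [-1.44, 4.58], [0.2, 2.03], [-3.05, 3.05]. Speed limits (rad/s): [2.79, 2.79, 3.14, 3.14, 3.14, 3.14, 3.14].

## Interface

Orientations are given as a unit quaternion [x, y, z, w].
In Python, from bench import get_obs, capture, camera_info, close_job, masks_of, tip_of gives the robot as it stands.
- The arm moves only by the tool move_arm, never from a script. Its argument "plan" is a list of rows, each an object with "dp": the shift along the tool's x, y, z scaled (see below), a list of three; "rot": the turn, a rotation vector about the tool's x, y, z scaled (see below), a list of three; "fingers": the finger opening in mm, from 0 to 85.4. A call has 1 to 20 rows; each row shifts and turns the commanded pose from where the row before left it, along the tool's axes as they then stand; what a row does not reach is not made up. The controller multiplies each number of a shift by 40 cm and each number of a turn by pi/2 rad. A row lasts 1/8 s, in which the tool goes at most 62.5 mm and 10.7 degrees, less where a joint would pass 70% of its speed; a pose out of reach is approached as far as the arm can. A call with a number of a shift or a turn outside -1 to 1 is refused whole. A call with a gripper value outside its range is refused whole. The fingers move at their own pace and stop on an object; "force" is the grip in N (left out, the last holds). Time passes only in rows, so rows that do not move let the fingers close. It gives the time, the measured TCP pose, the force, the opening and the grip force at its end, in the units of the state.
- get_obs(): the state, without advancing time (a new reading comes with each control period).
- capture(name): name is "side" or "top"; returns the picture (384x512x3 uint8, red, green, blue); there is no depth.
- camera_info(name): a dict with "vertical_fov" (degrees; the focal length in pixels is half the picture's height over the tangent of half this angle, whatever the lens; pixels are square), "cx", "cy" (the principal point, pixels), "k1" (the pictures are not rectified: a ray, as slopes to the right and down, at radius r is drawn at 1 + k1 r^2 times it, then the intrinsics apply), "T" (4x4, takes a point from camera to world coordinates). Camera axes: x right, y down, z forward; pixel columns grow to the right and rows downward; lengths in mm; the calibration is good to about 2 mm. A picture is of the moment at which its call begins. camera_info takes no time and is no camera call.
- close_job(): hands the job in; it is judged then, once.
Trained networks look in the newest picture that a camera, given by its name, has taken for a name from the list of things; names that differ only in an ending like _2 or _b are one class to them, and where a whole thing is asked for, a point or a joint stands for the part that bears it (a point fixed in the world has none). Each returns a list of dicts, best first, with "p" (0 to 1); they miss things now and then, are a little off and sometimes report something else, mostly with a low value. They report only what shows in the picture. A call takes as long as a camera call. They do not tell look-alikes from the thing itself.
- masks_of(thing, camera): "pixels" (384x512 bool, what is visible of it).
- tip_of(thing, camera): "point" ([x, y, z] in mm, in the coordinates of the camera as it stood for that picture, good to about 4 mm: a listed point, or the origin of a listed thing).
The state is a dict: "time": time; "joints": joint angles; "dq": joint speeds; "effort": joint torques, N m; "position": TCP position; "ee_rot": TCP orientation; "force": force on the tool from outside, world axes, zero at the start; "wrist_torque": the same for the moment, N m; "opening": opening from 0.0 (shut) to 1.0 (fully open); "grip_force": force on a finger pad.
Only numpy, scipy, OpenCV 4.12 (cv2) and the standard library are available. Lean on these libraries where they do the work, as an engineer would, in place of code of your own. Each camera call takes 0.05 s, during which the arm holds its last target. There are 200 camera calls.

## Working session

There is one attempt and no reset: what is moved stays moved. The work goes in short steps, Python scripts to look and compute and a tool call to move; the robot and the scene stay as the last step left them, time stands still between calls to the robot, and variables do not carry over. Pictures are saved under pics/ and viewed, at most 14 in all, crops included, and the job is handed in when it is done.

Besides the shell and the picture viewer there is one more tool, called by a JSON object that holds its "op" and its "data", one argument or row to a line. move_arm: Moves the arm, as the interface text tells. Its arguments: {"type":"object","properties":{"plan":{"type":"array"},"force":{"type":"number"}},"required":["plan"]}

```bash
mkdir -p pics; ls
cat > h.py <<'E'
import numpy as np, cv2
from bench import *
def shot(n,f):
    im=capture(n); cv2.imwrite('pics/'+f+'.png',cv2.cvtColor(im,cv2.COLOR_RGB2BGR)); return im
def w(n,p):
    T=np.array(camera_info(n)['T']); return T[:3,:3]@np.array(p)+T[:3,3]
def intr(n):
    c=camera_info(n); f=192/np.tan(np.radians(c['vertical_fov'])/2); return c,f
def ray(n,u,v,z):
    c,f=intr(n); d=np.array([(u-c['cx'])/f,(v-c['cy'])/f]); s=d.copy()
    for _ in range(20): s=d/(1+c['k1']*(s@s))
    T=np.array(c['T']); r=T[:3,:3]@np.array([s[0],s[1],1]); o=T[:3,3]
    return o+r*(z-o[2])/r[2]
def proj(n,P):
    c,f=intr(n); T=np.array(c['T']); q=T[:3,:3].T@(np.array(P,float)-T[:3,3]); s=q[:2]/q[2]
    s=s*(1+c['k1']*(s@s)); return s*f+[c['cx'],c['cy']]
E
python3 - <<'E'
from h import *
for n in ('top','side'):
    shot(n,n+'0'); c=camera_info(n); print(n,np.round(c['T'],3).tolist(),c['k1'],c['vertical_fov'])
    for t in ['cup0','cup1','cup2','cup3','rack','peg0','peg1','peg2','peg3','control','wheel_top','start_mid','red_box','yellow_box','model','cradle']:
        print(t,[(round(d['p'],2),np.round(w(n,d['point']),0).tolist()) for d in tip_of(t,n)[:5]])
o=get_obs();print(o['time'],o['position'],o['ee_rot'],o['opening'])
E
```

```text
pics
top [[-0.021, -0.984, 0.176, 304.79], [-1.0, 0.022, 0.003, 15.236], [-0.007, -0.176, -0.984, 1281.023], [0.0, 0.0, 0.0, 1.0]] -0.0024705540530879345 43.31113452895181
cup0 [(0.94, [549.0, 149.0, 23.0]), (0.91, [568.0, -91.0, 20.0]), (0.81, [612.0, 424.0, 21.0]), (0.69, [560.0, 49.0, 23.0]), (0.59, [564.0, -193.0, 17.0])]
cup1 [(0.94, [549.0, 149.0, 23.0]), (0.91, [568.0, -91.0, 20.0]), (0.81, [612.0, 424.0, 21.0]), (0.69, [560.0, 49.0, 23.0]), (0.59, [564.0, -193.0, 17.0])]
cup2 [(0.94, [549.0, 149.0, 23.0]), (0.91, [568.0, -91.0, 20.0]), (0.81, [612.0, 424.0, 21.0]), (0.69, [560.0, 49.0, 23.0]), (0.59, [564.0, -193.0, 17.0])]
cup3 [(0.94, [549.0, 149.0, 23.0]), (0.91, [568.0, -91.0, 20.0]), (0.81, [612.0, 424.0, 21.0]), (0.69, [560.0, 49.0, 23.0]), (0.59, [564.0, -193.0, 17.0])]
rack [(0.91, [434.0, -55.0, -2.0])]
peg0 [(0.95, [439.0, -14.0, 19.0]), (0.83, [433.0, -106.0, 16.0]), (0.8, [420.0, -199.0, 19.0]), (0.57, [451.0, 72.0, 17.0])]
peg1 [(0.95, [439.0, -14.0, 19.0]), (0.83, [433.0, -106.0, 16.0]), (0.8, [420.0, -199.0, 19.0]), (0.57, [451.0, 72.0, 17.0])]
peg2 [(0.95, [43
[... 1706 characters left out ...]
99.0, 20.0]), (0.85, [436.0, -109.0, 24.0]), (0.79, [440.0, -15.0, 17.0])]
peg3 [(0.94, [451.0, 70.0, 18.0]), (0.86, [423.0, -199.0, 20.0]), (0.85, [436.0, -109.0, 24.0]), (0.79, [440.0, -15.0, 17.0])]
control [(0.75, [453.0, 300.0, -1.0])]
wheel_top [(0.69, [441.0, 241.0, 78.0])]
start_mid [(0.81, [451.0, 344.0, 88.0]), (0.19, [442.0, -61.0, 2.0])]
red_box [(0.48, [746.0, 124.0, -0.0])]
yellow_box [(0.66, [501.0, -428.0, -1.0]), (0.57, [611.0, 294.0, -2.0]), (0.27, [562.0, 43.0, 23.0])]
model [(0.57, [612.0, 293.0, -2.0])]
cradle [(0.72, [600.0, -394.0, 4.0])]
1.7 [ 236.16784278 -496.71677481  231.28876551] [ 9.75474721e-01  2.20111490e-01 -2.61920315e-05 -3.45682321e-06] 1.0039148721379674
```

View pics/top0.png

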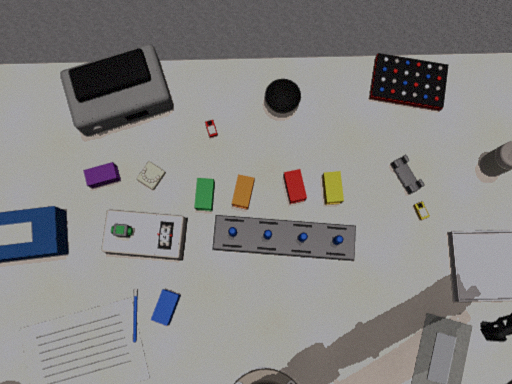

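View pics/side0.png

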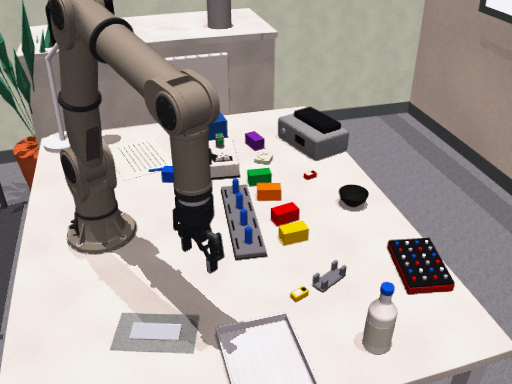

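The top view shows the four beakers, green (204,194), orange (243,191), red (295,186) and yellow (333,187). The rack is at (285,237) and the control box at (144,234). The purple and blue ones are look-alikes. I'll fit the beaker poses from colour silhouettes.

```bash
cat >> h.py <<'E'
from scipy.optimize import minimize
from scipy.spatial.transform import Rotation as R
HUE={'green':(45,75),'orange':(9,17),'red':(174,186),'yellow':(24,33)}
def cmask(im,col,uv,rad=45):
    h=cv2.cvtColor(im,cv2.COLOR_RGB2HSV).astype(int); lo,hi=HUE[col]; H=h[...,0]
    if hi>180: H=np.where(H<90,H+180,H)
    m=((H>=lo)&(H<=hi)&(h[...,1]>120)&(h[...,2]>50))
    yy,xx=np.mgrid[:384,:512]; m&=(np.hypot(xx-uv[0],yy-uv[1])<rad)
    n,l,s,_=cv2.connectedComponentsWithStats(m.astype(np.uint8)); 
    return (l==1+np.argmax(s[1:,4])).astype(np.uint8)
def boxpts(x,y,yaw,z,dims):
    g=np.array([[a,b,c] for a in(-1,1) for b in(-1,1) for c in(-1,1)])*np.array(dims)/2
    return R.from_euler('z',yaw).apply(g)+[x,y,z]
def sil(n,P):
    S=8; m=np.zeros((384*2,512*2),np.uint8)
    q=np.array([proj(n,p) for p in P])
    cv2.fillConvexPoly(m,cv2.convexHull(((q+.5)*2-.5).astype(np.float32)*S).round().astype(np.int32),1,shift=3)
    return cv2.resize(m.astype(np.float32),(512,384),interpolation=cv2.INTER_AREA)
def fitbox(ms,x0,z=22,dims=(80,44,44)):
    f=lambda p:sum(np.abs(sil(n,boxpts(p[0],p[1],p[2],z,dims))-m).sum()/m.sum() for n,m in ms.items())
    r=min((minimize(f,[x0[0],x0[1],a],method='Nelder-Mead',options=dict(initial_simplex=[[x0[0],x0[1],a],[x0[0]+10,x0[1],a],[x0[0],x0[1]+10,a],[x0[0],x0[1],a+.2]],xatol=.1,fatol=1e-4)) for a in(-.25,0,.25)),key=lambda r:r.fun)
    return r.x,r.fun
def cups(which,guess,cams=('top','side')):
    out={}; ims={n:capture(n) for n in cams}
    for c in which:
        ms={n:cmask(ims[n],c,proj(n,[*guess[c],22])) for n in cams}
        for sel in [cams]+[(n,) for n in cams]*(len(cams)>1):
            r=fitbox({n:ms[n] for n in sel},guess[c]); print(c,sel,np.round(r[0],3),round(r[1],3),[int(ms[n].sum()) for n in sel])
            if sel==cams: out[c]=r[0]
    return out
G={'green':(549,149),'orange':(560,45),'red':(570,-92),'yellow':(564,-193)}
E
python3 - <<'E'
from h import *
cups(list(G),G)
E
```

```text
Traceback (most recent call last):
  File "h.py", line 44, in cups
    r=fitbox({n:ms[n] for n in sel},guess[c]); print(c,sel,np.round(r[0],3),round(r[1],3),[int(ms[n].sum()) for n in sel])
  File "h.py", line 37, in fitbox
    r=min((minimize(f,[x0[0],x0[1],a],method='Nelder-Mead',options=dict(initial_simplex=[[x0[0],x0[1],a],[x0[0]+10,x0[1],a],[x0[0],x0[1]+10,a],[x0[0],x0[1],a+.2]],xatol=.1,fatol=1e-4)) for a in(-.25,0,.25)),key=lambda r:r.fun)
  File "h.py", line 37, in <genexpr>
    r=min((minimize(f,[x0[0],x0[1],a],method='Nelder-Mead',options=dict(initial_simplex=[[x0[0],x0[1],a],[x0[0]+10,x0[1],a],[x0[0],x0[1]+10,a],[x0[0],x0[1],a+.2]],xatol=.1,fatol=1e-4)) for a in(-.25,0,.25)),key=lambda r:r.fun)
           ~~~~~~~~^^^^^^^^^^^^^^^^^^^^^^^^^^^^^^^^^^^^^^^^^^^^^^^^^^^^^^^^^^^^^^^^^^^^^^^^^^^^^^^^^^^^^^^^^^^^^^^^^^^^^^^^^^^^^^^^^^^^^^^^^^^^^^^^^^^^^^^^^^^^^^^^^^^^^^^^^^^^^^^^^^^^^
  File "h.py", line 36, in <lambda>
    f=lambda p:sum(np.abs(sil(n,boxpts(p[0],p[1],p[2],z,dims))-m).sum()/m.sum() for n,m in ms.items())
               ~~~^^^^^^^^^^^^^^^^^^^^^^^^^^^^^^^^^^^^^^^^^^^^^^^^^^^^^^^^^^^^^^^^^^^^^^^^^^^^^^^^^^^^
  File "h.py", line 36, in <genexpr>
    f=lambda p:sum(np.abs(sil(n,boxpts(p[0],p[1],p[2],z,dims))-m).sum()/m.sum() for n,m in ms.items())
                          ~~~^^^^^^^^^^^^^^^^^^^^^^^^^^^^^^^^^
  File "h.py", line 32, in sil
    q=np.array([proj(n,p) for p in P])
                ~~~~^^^^^
  File "h.py", line 15, in proj
    c,f=intr(n); T=np.array(c['T']); q=T[:3,:3].T@(np.array(P,float)-T[:3,3]); s=q[:2]/q[2]
        ~~~~^^^
  File "h.py", line 8, in intr
    c=camera_info(n); f=192/np.tan(np.radians(c['vertical_fov'])/2); return c,f
ValueError: time passes only in moves, steps and waits
```

{"op": "move_arm", "data": {
  "plan": [
    {"dp":[0,0,-0.1],"rot":[0,0,0.06],"fingers":60},
    {"dp":[0.05,-0.14,0],"rot":[0,0,0.06],"fingers":60},
    {"dp":[0.05,-0.14,0],"rot":[0,0,0.06],"fingers":60},
    {"dp":[0.05,-0.14,0],"rot":[0,0,0.06],"fingers":60},
    {"dp":[0.05,-0.14,0],"rot":[0,0,0.043],"fingers":60},
    {"dp":[0.14,0,0],"rot":[0,0,0],"fingers":60},
    {"dp":[0.14,0,0],"rot":[0,0,0],"fingers":60},
    {"dp":[0,0,0],"rot":[0,0,0],"fingers":60},
    {"dp":[0,0,0],"rot":[0,0,0],"fingers":60}
  ]
}}

```text
time: 2.92
position: [379.3, -262.6, 271.0]
ee_rot: [1.0, -0.0, -0.001, -0.0]
force: [0.3, -0.9, 0.0]
opening: 0.704
grip_force: 0.0
```

```bash
sed -i 's/^def intr(n):/import functools\n@functools.cache\ndef intr(n):/' h.py
cat >> h.py <<'E'
def log():
    import json,os
    o=get_obs(); L=json.load(open('log.json')) if os.path.exists('log.json') else []
    L.append([list(map(float,o['joints'])),list(map(float,o['position'])),list(map(float,o['ee_rot']))]); json.dump(L,open('log.json','w'))
    print(round(o['time'],2),np.round(o['joints'],3),np.round(o['position'],1),np.round(o['ee_rot'],3),np.round(o['force'],1),o['opening'],o['grip_force'])
E
python3 - <<'E'
from h import *
import json
json.dump([[[1.085, 0.311, 0.014, 1.512, -0.004, 1.319, -0.027],[236.19,-496.72,231.3],[.97547472,.22011149,0,0]]],open('log.json','w'))
log()
cups(list(G),G)
E
```

```text
2.92 [ 0.749  0.118 -0.201  1.657  0.025  1.37  -1.028] [ 379.3 -262.6  271. ] [ 1.    -0.    -0.001 -0.   ] [ 0.3 -0.9  0. ] 0.7035461631310056 0.0
green ('top', 'side') [ 5.53146e+02  1.46995e+02 -1.58000e-01] 0.492 [516, 324]
green ('top',) [ 5.51843e+02  1.46745e+02 -2.80000e-02] 0.191 [516]
green ('side',) [ 5.55182e+02  1.47837e+02 -2.64000e-01] 0.255 [324]
orange ('top', 'side') [ 5.57442e+02  4.29230e+01 -2.45000e-01] 0.316 [488, 418]
orange ('top',) [ 5.56552e+02  4.38880e+01 -2.10000e-01] 0.218 [488]
orange ('side',) [ 5.58869e+02  4.37450e+01 -2.73000e-01] 0.04 [418]
red ('top', 'side') [ 5.69183e+02 -9.29880e+01  1.79000e-01] 0.234 [546, 499]
red ('top',) [ 5.68621e+02 -9.24890e+01  1.65000e-01] 0.134 [546]
red ('side',) [ 5.70808e+02 -9.18110e+01  1.74000e-01] 0.096 [499]
yellow ('top', 'side') [ 5.64479e+02 -1.92831e+02  4.00000e-03] 1.921 [524, 228]
yellow ('top',) [ 5.62823e+02 -1.95359e+02 -1.50000e-02] 0.229 [524]
yellow ('side',) [ 5.78433e+02 -1.52679e+02 -3.33000e-01] 1.425 [228]
```

{"op": "move_arm", "data": {
  "plan": [
    {"dp":[0.12,-0.04,0],"rot":[0,0,0],"fingers":75},
    {"dp":[0.12,-0.04,0],"rot":[0,0,0],"fingers":75},
    {"dp":[0.12,-0.04,0],"rot":[0,0,0],"fingers":75},
    {"dp":[0.1,-0.05,0.1],"rot":[0,0,0],"fingers":75},
    {"dp":[0,0,0],"rot":[0,-0.1,0],"fingers":75},
    {"dp":[0,0,0],"rot":[0,-0.1,0],"fingers":75},
    {"dp":[0,0,0],"rot":[0,-0.1,0],"fingers":75},
    {"dp":[0,0,0],"rot":[0,-0.1,0],"fingers":75},
    {"dp":[0,0,0],"rot":[0,-0.1,0],"fingers":75},
    {"dp":[0,0,0],"rot":[0,0,0],"fingers":75},
    {"dp":[0,0,0],"rot":[0,0,0],"fingers":75}
  ]
}}

```text
time: 4.4
position: [557.4, -196.4, 227.3]
ee_rot: [0.965, -0.005, -0.263, 0.005]
force: [-0.3, 0.2, -0.3]
opening: 0.877
grip_force: 0.0
```

```bash
cat > fk.py <<'E'
from h import *
import json
from scipy.optimize import least_squares
L=json.load(open('log.json'))
rz=lambda a:R.from_euler('z',a); ry=lambda a:R.from_euler('y',a)
def fk(q,p,s,ret=False):
    d1,d3,d5,d7,a3,a4,a6=p
    X=np.zeros(3); Q=R.identity()
    X=X+[0,0,d1]; Q=Q*rz(s*q[0])*ry(q[1]); 
    X=X+Q.apply([0,0,d3]); Q=Q*rz(s*q[2]); X=X+Q.apply([a3,0,0]); Q=Q*ry(q[3]); X=X+Q.apply([a4,0,d5]); Q=Q*rz(s*q[4]); 
    X=X+Q.apply([0,0,0]);Q=Q*ry(q[5]); X=X+Q.apply([a6,0,d7]); Q=Q*rz(s*q[6])
    return X,Q
E
python3 - <<'E'
from h import *
log()
from fk import *
for q,x,r in L:
    for s in (1,-1): 
        Q=fk(q,[0]*7,s)[1]; print(s,(Q.inv()*R.from_quat(r)).as_rotvec().round(3))
s=-1
f=lambda p:np.concatenate([fk(q,p,s)[0]-np.array(x) for q,x,r in L]+[.02*(p-[300,350,300,250,0,0,0])])
r=least_squares(f,[300,350,300,250,0,0,0]); print(r.x.round(1),r.fun.round(1))
E
```

```text
4.4 [ 0.107  0.842  0.324  0.813 -0.044  2.011 -1.202] [ 557.4 -196.4  227.3] [ 0.965 -0.005 -0.263  0.005] [-0.3  0.2 -0.3] 0.8769531726726243 0.0
1 [ 1.000e-03  0.000e+00 -2.459e+00]
-1 [-1.000e-03  0.000e+00  1.571e+00]
1 [ 0.    -0.    -1.569]
-1 [-0.    -0.     1.571]
1 [-0.011  0.011 -1.546]
-1 [-0.    -0.     1.571]
[323.  515.4 426.7 424.1  -3.6  55.1   2.6] [15.6  6.7 -0.5  8.1 15.   0.7  0.1  1.1 -0.2  0.5  3.3  2.5  3.5 -0.1
  1.1  0.1]
```

{"op": "move_arm", "data": {
  "plan": [
    {"dp":[0,0,0],"rot":[0,0.1,0],"fingers":75},
    {"dp":[0,0,0],"rot":[0,0.1,0],"fingers":75},
    {"dp":[0,0,0],"rot":[0,0.1,0],"fingers":75},
    {"dp":[0,0,0],"rot":[0,0.1,0],"fingers":75},
    {"dp":[-0.1,0,0],"rot":[0,0.1,0],"fingers":75},
    {"dp":[-0.1,0,0],"rot":[0,0.1,0],"fingers":75},
    {"dp":[0,0,0],"rot":[0,0.1,0],"fingers":75},
    {"dp":[0,0,0],"rot":[0,0.1,0],"fingers":75},
    {"dp":[0,0,0],"rot":[0,0.1,0],"fingers":75},
    {"dp":[0,0,0],"rot":[0,0.1,0],"fingers":75}
  ]
}}

```text
time: 5.65
position: [483.9, -180.2, 215.3]
ee_rot: [0.911, 0.014, 0.411, -0.012]
force: [0.0, -0.1, 0.1]
opening: 0.876
grip_force: 0.0
```

Run:
```python
from h import *
log()
from fk import *
s=-1
f=lambda p:np.concatenate([fk(q,p,s)[0]-np.array(x) for q,x,r in L]+[.001*(p-[300,350,300,250,0,0,0])])
r=least_squares(f,[300,350,300,250,0,0,0]); print(r.x.round(1),r.fun.round(1))
```

```text
5.65 [-0.017 -0.134  0.653  2.356 -1.168  0.467  0.087] [ 483.9 -180.2  215.3] [ 0.911  0.014  0.411 -0.012] [ 0.  -0.1  0.1] 0.8758472186325607 0.0
[292.6 495.7 419.6 424.5 -47.3  16.9 -47.8] [18.2  1.9  2.  12.6 11.9 -5.9 -1.9 10.9  0.7 -3.   5.2  3.2 -0.   0.1
  0.1  0.2 -0.   0.  -0. ]
```

{"op": "move_arm", "data": {
  "plan": [
    {"dp":[0,0,0],"rot":[0,0,0],"fingers":75},
    {"dp":[0,0,0],"rot":[0,0.1,0],"fingers":75},
    {"dp":[0,0,0],"rot":[0,0.1,0],"fingers":75},
    {"dp":[0,0,0],"rot":[0,0.1,0],"fingers":75},
    {"dp":[0,0,0],"rot":[0,0.1,0],"fingers":75},
    {"dp":[0,0,0],"rot":[0,0,0],"fingers":75},
    {"dp":[0,0,0],"rot":[0,0,0],"fingers":75}
  ]
}}

```text
time: 6.52
position: [423.5, -214.6, 306.6]
ee_rot: [0.8, 0.037, 0.597, -0.043]
force: [0.5, -0.1, 0.1]
opening: 0.879
grip_force: 0.0
```

```bash
cat > fit.py <<'E'
from fk import *
def fk2(q,p):
    d=p.reshape(8,3); s=-1
    X=d[0].copy(); Q=R.identity()
    for i,(ax,a) in enumerate(zip('zyzyzyz',q)):
        Q=Q*R.from_euler(ax,-a if ax=='z' else a); X=X+Q.apply(d[i+1])
    return X,Q
p0=np.zeros((8,3)); p0[0,2]=290; p0[2,2]=480; p0[4,2]=420; p0[6,2]=400; p0=p0.ravel()
wt=np.ones((8,3))*.02; wt[[0,2,4,6],2]=.001; wt[[1,3,5,7],2]=1; wt[0,:2]=1; wt=wt.ravel()
f=lambda p:np.concatenate([fk2(q,p)[0]-np.array(x) for q,x,r in L]+[wt*(p-p0)])
E
python3 - <<'E'
from h import *
log()
from fit import *
r=least_squares(f,p0); print(r.x.reshape(8,3).round(1),r.fun[:3*len(L)].round(1)); np.save('p.npy',r.x)
E
```

```text
6.53 [-0.198 -0.296  1.292  2.468 -1.436  0.903  0.74 ] [ 423.5 -214.6  306.6] [ 0.8    0.037  0.597 -0.043] [ 0.5 -0.1  0.1] 0.8788086942408206 0.0
[[-0.000e+00 -0.000e+00  2.472e+02]
 [ 0.000e+00 -6.900e+00 -0.000e+00]
 [-1.400e+00 -6.900e+00  4.761e+02]
 [-3.000e-01 -1.000e+00 -0.000e+00]
 [-2.500e+00 -1.000e+00  4.171e+02]
 [ 8.000e-01 -8.000e-01 -0.000e+00]
 [-1.300e+00 -8.000e-01  3.672e+02]
 [ 0.000e+00  2.000e-01 -0.000e+00]] [ 0. -0. -0. -0.  0.  0. -0. -0.  0.  0. -0.  0. -0.  0. -0.]
```

```bash
cat > ik.py <<'E'
from fit import *
P=np.load('p.npy')
lo=np.array([-2.7,-.3,-1.27,.12,-1.44,.2,-3.05])+.03; hi=np.array([2.7,1.91,1.3,2.57,4.58,2.03,3.05])-.03
C=R.from_rotvec([0,0,1.571])
def tool(phi,psi,flip=0): # yaw psi of tool x, tilt phi toward tool x
    return R.from_euler('z',psi)*R.from_quat([1,0,0,0])*R.from_euler('z',np.pi*flip)*R.from_euler('y',phi*(1-2*flip))
def ik(pos,Rt,n=25,seed=0,q0=None):
    g=np.random.default_rng(seed); S=[]
    def f(q):
        X,Q=fk2(q,P); return np.concatenate([(X-pos)/100,((Q*C).inv()*Rt).as_rotvec()])
    for i in range(n):
        s=g.uniform(lo,hi) if q0 is None else np.clip(q0,lo+.001,hi-.001)
        r=least_squares(f,s,bounds=(lo,hi),max_nfev=60)
        if r.cost<1e-7: S.append(r.x)
    return np.array(S)
def tcp(g,Rt): return np.array(g)+Rt.apply([0,0,19])
E
python3 - <<'E'
from ik import *
d=np.radians
def summ(S): return 'none' if len(S)==0 else f"n{len(S)} q5[{S[:,4].min():.2f},{S[:,4].max():.2f}] q3[{S[:,2].min():.2f},{S[:,2].max():.2f}] n(q5>1.6)={sum(S[:,4]>1.6)}"
for name,g in (('yellow',(422,-199,60)),('green',(451,70,60))):
  for phi in (45,60,75,90):
    for psi in (-40,0,40):
      for fl in (0,1):
        Rt=tool(d(phi),d(psi),fl); print('place',name,phi,psi,fl,summ(ik(tcp(g,Rt),Rt,15)))
for name,g in (('yellow',(563,-195,24)),('green',(552,147,24))):
  for th in (0,15,30,45):
      for fl in (0,1):
        Rt=tool(d(-th),0,fl); print('pick',name,th,fl,summ(ik(tcp(g,Rt),Rt,15)))
E
```

```text
place yellow 45 -40 0 none
place yellow 45 -40 1 none
place yellow 45 0 0 n4 q5[4.04,4.26] q3[-0.73,0.11] n(q5>1.6)=4
place yellow 45 0 1 n3 q5[4.05,4.26] q3[-0.71,0.12] n(q5>1.6)=3
place yellow 45 40 0 n7 q5[-1.29,0.07] q3[-1.20,0.80] n(q5>1.6)=0
place yellow 45 40 1 n8 q5[-1.16,0.15] q3[-1.24,0.33] n(q5>1.6)=0
place yellow 60 -40 0 none
place yellow 60 -40 1 none
place yellow 60 0 0 none
place yellow 60 0 1 none
place yellow 60 40 0 n7 q5[-1.36,-0.04] q3[-1.19,0.60] n(q5>1.6)=0
place yellow 60 40 1 n4 q5[-1.40,-0.70] q3[-0.82,0.72] n(q5>1.6)=0
place yellow 75 -40 0 none
place yellow 75 -40 1 none
place yellow 75 0 0 none
place yellow 75 0 1 none
place yellow 75 40 0 n4 q5[-1.34,-0.04] q3[-1.19,0.30] n(q5>1.6)=0
place yellow 75 40 1 n1 q5[-1.16,-1.16] q3[-0.21,-0.21] n(q5>1.6)=0
place yellow 90 -40 0 none
place yellow 90 -40 1 none
place yellow 90 0 0 n1 q5[4.34,4.34] q3[0.09,0.09] n(q5>1.6)=1
place yellow 90 0 1 none
place yellow 90 40 0 n6 q5[-1.39,-0.18] q3[-1.11,0.31] n(q5>1.6)=0
place yellow 90 40 1 n4 q5[-1.39,-1.09] q3[-0.35,0.33] n(q5>1.6)=0
place green 45 -40 0 n11 q5[0.07,
[... 1357 characters left out ...]
] q3[-0.98,0.80] n(q5>1.6)=0
pick yellow 30 1 n4 q5[-0.12,0.60] q3[-0.70,0.34] n(q5>1.6)=0
pick yellow 45 0 n6 q5[-0.22,0.39] q3[-0.31,0.54] n(q5>1.6)=0
pick yellow 45 1 n4 q5[0.12,0.38] q3[-0.31,0.07] n(q5>1.6)=0
pick green 0 0 n5 q5[-0.51,0.44] q3[-0.59,0.68] n(q5>1.6)=0
pick green 0 1 n6 q5[-0.22,0.82] q3[-1.05,0.30] n(q5>1.6)=0
pick green 15 0 n4 q5[-0.64,0.50] q3[-0.81,0.84] n(q5>1.6)=0
pick green 15 1 n5 q5[-0.06,0.59] q3[-0.92,-0.02] n(q5>1.6)=0
pick green 30 0 n4 q5[-0.86,0.66] q3[-1.09,1.10] n(q5>1.6)=0
pick green 30 1 n4 q5[0.01,0.74] q3[-1.20,-0.18] n(q5>1.6)=0
pick green 45 0 n5 q5[-0.56,0.29] q3[-0.64,0.61] n(q5>1.6)=0
pick green 45 1 n9 q5[-0.55,0.55] q3[-0.99,0.60] n(q5>1.6)=0
```

{"op": "move_arm", "data": {
  "plan": [
    {"dp":[0,0,0],"rot":[0,-0.1,0],"fingers":65},
    {"dp":[0,0,0],"rot":[0,-0.1,0],"fingers":65},
    {"dp":[0,0,0],"rot":[0,-0.1,0],"fingers":65},
    {"dp":[0,0,0],"rot":[0,-0.1,0],"fingers":65},
    {"dp":[0,0,0],"rot":[0,-0.1,0],"fingers":65},
    {"dp":[0,0,0],"rot":[0,-0.1,0],"fingers":65},
    {"dp":[0,0,0],"rot":[0,-0.1,0],"fingers":65},
    {"dp":[0,0,0],"rot":[0,-0.1,0],"fingers":65},
    {"dp":[0,-0.12,0],"rot":[0,0,0],"fingers":65},
    {"dp":[0,-0.12,0],"rot":[0,0,0],"fingers":65},
    {"dp":[0,-0.12,0],"rot":[0,0,0],"fingers":65},
    {"dp":[0,-0.12,0],"rot":[0,0,0],"fingers":65},
    {"dp":[0,-0.12,0],"rot":[0,0,0],"fingers":65},
    {"dp":[0.1,0,0],"rot":[0,0,0],"fingers":65},
    {"dp":[0,0,0],"rot":[0,0,0],"fingers":65},
    {"dp":[0,0,0],"rot":[0,0,0],"fingers":65}
  ]
}}

```text
time: 8.52
position: [433.2, 32.0, 319.4]
ee_rot: [0.996, 0.061, 0.06, -0.019]
force: [0.1, -0.5, 0.0]
opening: 0.76
grip_force: 0.0
```

```bash
cat >> h.py <<'E'
def pegpts(x,y):
    a=np.linspace(0,6.28,24); c=lambda r,z:np.c_[x+r*np.cos(a),y+r*np.sin(a),0*a+z]
    return np.r_[c(11,20),c(11,66),c(7,75)]
def bmask(im,uv,rad=22):
    h=cv2.cvtColor(im,cv2.COLOR_RGB2HSV).astype(int); m=(h[...,0]>100)&(h[...,0]<125)&(h[...,1]>120)&(h[...,2]>40)
    yy,xx=np.mgrid[:384,:512]; return (m&(np.hypot(xx-uv[0],yy-uv[1])<rad)).astype(float)
PEG=[(451,72),(441,-18),(432,-107),(422,-197)]
E
python3 - <<'E'
from h import *
log()
ims={n:capture(n) for n in('top','side')}
for k,(x,y) in enumerate(PEG):
  for n in ims:
    m=bmask(ims[n],proj(n,[x,y,45]))
    if m.sum()<30: print(k,n,'no',m.sum()); continue
    f=lambda p:np.abs(sil(n,pegpts(*p))-m).sum()/m.sum()
    r=minimize(f,[x,y],method='Nelder-Mead',options=dict(initial_simplex=[[x-6,y-6],[x+10,y],[x,y+10]])); print(k,n,r.x.round(1),round(r.fun,2),m.sum())
E
python3 - <<'E'
import sys; sys.path.insert(0,'.')
from ik import *
from h import PEG
d=np.radians
for k in range(4):
  for psi in (-50,-40,-30,30,40,50):
    o=[]
    for z in (60,150):
      Rt=tool(d(60),d(psi)); S=ik(tcp((*PEG[k],z),Rt),Rt,10); o.append(len(S)); 
    print(k,psi,o)
E
```

```text
8.53 [ 0.06  -0.05  -0.135  1.719 -0.045  1.352 -1.516] [433.2  32.  319.4] [ 0.996  0.061  0.06  -0.019] [ 0.1 -0.5  0. ] 0.7603939431675624 0.0
0 top no 0.0
0 side [449.4  59.7] 0.63 186.0
1 top no 0.0
1 side [441.7 -17.1] 0.63 283.0
2 top [ 429.1 -106.2] 0.51 56.0
2 side [ 432.4 -101.3] 0.65 286.0
3 top [ 421.4 -195.3] 0.53 61.0
3 side [ 424.6 -196. ] 0.51 194.0
0 -50 [0, 0]
0 -40 [0, 1]
0 -30 [2, 2]
0 30 [0, 0]
0 40 [0, 1]
0 50 [1, 5]
1 -50 [2, 3]
1 -40 [2, 3]
1 -30 [0, 0]
1 30 [0, 0]
1 40 [3, 6]
1 50 [3, 6]
2 -50 [2, 2]
2 -40 [0, 0]
2 -30 [0, 0]
2 30 [6, 6]
2 40 [5, 6]
2 50 [3, 4]
3 -50 [0, 0]
3 -40 [0, 0]
3 -30 [0, 0]
3 30 [5, 6]
3 40 [4, 6]
3 50 [3, 6]
```

{"op": "move_arm", "data": {
  "plan": [
    {"dp":[0,0,0],"rot":[0,0,-0.1],"fingers":65},
    {"dp":[0,0,0],"rot":[0,0,-0.1],"fingers":65},
    {"dp":[0,0,0],"rot":[0,0,-0.1],"fingers":65},
    {"dp":[0,0,0],"rot":[0,0,-0.1],"fingers":65},
    {"dp":[0,0,0.05],"rot":[0,0.1,0],"fingers":65},
    {"dp":[0,0,0.05],"rot":[0,0.1,0],"fingers":65},
    {"dp":[0,0,0],"rot":[0,0.1,0],"fingers":65},
    {"dp":[0,0,0],"rot":[0,0.1,0],"fingers":65},
    {"dp":[0,0,0],"rot":[0,0.1,0],"fingers":65},
    {"dp":[0,0,0],"rot":[0,0.1,0],"fingers":65},
    {"dp":[0,0,0],"rot":[0,0,0],"fingers":65},
    {"dp":[0,0,0],"rot":[0,0,0],"fingers":65}
  ]
}}

```text
time: 10.12
position: [439.6, 37.0, 279.9]
ee_rot: [0.806, 0.33, 0.463, -0.164]
force: [0.2, -0.4, 0.2]
opening: 0.758
grip_force: 0.0
```

Run:
```python
from h import *
log()
```

```text
10.12 [ 0.044 -0.193  0.52   2.368 -1.155  0.995  0.485] [439.6  37.  279.9] [ 0.806  0.33   0.463 -0.164] [ 0.2 -0.4  0.2] 0.7576581048742701 0.0
```

```bash
python3 - <<'E'
from ik import *
from h import PEG
d=np.radians; q0=[.044,-.193,.52,2.368,-1.155,.995,.485]
for k in range(4):
  for psi in (35,45,55):
    o=[]
    for z in (160,60):
      Rt=tool(d(60),d(psi)); S=ik(tcp((*PEG[k],z),Rt),Rt,1,q0=q0); o.append(S[0].round(2).tolist() if len(S) else None)
    print(k,psi,o)
E
python3 - <<'E'
from h import *
ims={'top':shot('top','top1')}
for k,(x,y) in enumerate(PEG):
  for n in ims:
    m=bmask(ims[n],proj(n,[x,y,45]))
    if m.sum()<30: print(k,n,'no',m.sum()); continue
    f=lambda p:np.abs(sil(n,pegpts(*p))-m).sum()/m.sum()
    r=minimize(f,[x,y],method='Nelder-Mead',options=dict(initial_simplex=[[x-6,y-6],[x+10,y],[x,y+10]])); print(k,n,r.x.round(1),round(r.fun,2),m.sum())
cups(['green'],G,('top',))
E
```

```text
0 35 [None, None]
0 45 [None, None]
0 55 [[0.35, 0.29, 0.18, 2.38, -1.41, 1.12, 1.03], [1.14, 0.74, -0.75, 2.38, -1.41, 0.58, 1.31]]
1 35 [None, None]
1 45 [None, [1.24, 0.67, -0.58, 2.39, -1.4, 0.71, 1.33]]
1 55 [[0.35, 0.38, 0.45, 2.27, -1.25, 1.34, 1.06], [0.48, 0.63, 0.31, 2.29, -1.38, 1.26, 1.34]]
2 35 [[0.7, 0.3, 0.28, 2.36, -1.35, 1.18, 1.04], [1.28, 0.62, -0.4, 2.37, -1.41, 0.83, 1.32]]
2 45 [[0.54, 0.4, 0.46, 2.24, -1.24, 1.35, 1.06], [0.65, 0.64, 0.34, 2.26, -1.36, 1.29, 1.33]]
2 55 [[0.52, 0.48, 0.47, 2.11, -1.14, 1.47, 1.07], [0.74, 0.67, 0.2, 2.13, -1.18, 1.28, 1.25]]
3 35 [[0.72, 0.43, 0.45, 2.19, -1.25, 1.36, 1.03], [1.11, 0.63, -0.03, 2.2, -1.27, 1.1, 1.22]]
3 45 [[0.57, 0.54, 0.64, 2.06, -1.19, 1.56, 1.08], [0.86, 0.69, 0.26, 2.07, -1.2, 1.33, 1.23]]
3 55 [[0.71, 0.57, 0.41, 1.93, -1.05, 1.56, 1.05], [0.83, 0.74, 0.26, 1.94, -1.07, 1.41, 1.2]]
0 top [448.3  72.6] 0.58 51.0
1 top [438.3 -17.4] 0.68 47.0
2 top [ 428.9 -107. ] 0.44 59.0
3 top [ 421.3 -195.2] 0.44 65.0
green ('top',) [ 5.51327e+02  1.46085e+02 -1.20000e-02] 0.193 [514]
```

Run:
```python
from ik import *
from h import PEG
d=np.radians; q0=-np.array([.3,-.4,.45,-2.3,-1.3,-1.2,1.0])
q0[[1,3,5]]=[.4,2.3,1.2]
for k in (0,1,2,3):
  for psi in (-35,-45,-55,-65):
    o=[]
    for z in (160,60):
      Rt=tool(d(60),d(psi),1); S=ik(tcp((*PEG[k],z),Rt),Rt,1,q0=q0); o.append(S[0].round(2).tolist() if len(S) else None)
    print(k,psi,o)
```

```text
0 -35 [[-0.48, 0.31, -0.51, 2.39, 1.39, 1.24, -1.07], [-0.47, 0.65, -0.53, 2.42, 1.58, 1.35, -1.4]]
0 -45 [[-0.49, 0.39, -0.5, 2.26, 1.26, 1.36, -1.07], [-0.62, 0.64, -0.35, 2.29, 1.38, 1.29, -1.34]]
0 -55 [[-0.3, 0.53, -0.73, 2.13, 1.21, 1.58, -1.12], [-0.64, 0.67, -0.31, 2.16, 1.22, 1.33, -1.29]]
0 -65 [None, [-0.48, 0.75, -0.48, 2.03, 1.16, 1.51, -1.3]]
1 -35 [[0.28, 0.37, -1.14, 2.54, 1.6, 1.35, -1.08], None]
1 -45 [None, [-0.29, 0.64, -0.54, 2.46, 1.58, 1.36, -1.44]]
1 -55 [None, None]
1 -65 [None, None]
2 -35 [None, None]
2 -45 [None, None]
2 -55 [None, [-0.19, 0.61, -0.41, 2.48, 1.61, 1.27, -1.45]]
2 -65 [None, [-0.27, 0.61, -0.32, 2.35, 1.41, 1.25, -1.38]]
3 -35 [None, None]
3 -45 [None, None]
3 -55 [[0.16, 0.2, -0.45, 2.54, 1.67, 1.04, -1.08], None]
3 -65 [None, [0.01, 0.6, -0.37, 2.46, 1.66, 1.24, -1.42]]
```

```bash
cat >> ik.py <<'E'
PEG=[(450,72),(440,-17),(431,-107),(422,-197)]
E
python3 - <<'E'
from ik import *
d=np.radians; A=[.48,.63,.31,2.29,-1.38,1.26,1.34]; B=[-.5,.4,-.5,2.26,1.26,1.36,-1.07]
for k,psis,fl in ((1,(50,55),0),(2,(45,50),0),(3,(40,50),0),(0,(-40,-50),1)):
  for psi in psis:
   for z in (70,110,160):
      Rt=tool(d(55),d(psi),fl); S=ik(tcp((*PEG[k],z),Rt),Rt,1,q0=B if fl else A); print('place',k,psi,z,S[0].round(2).tolist() if len(S) else None)
for nm,x,y,yaw,fl in (('o',557,44,-.25,0),('r',569,-92,.17,0),('y',563,-195,-.015,0),('g',551,147,-.02,1)):
   for z in (27,80,120):
      Rt=tool(d(-35),yaw,fl); S=ik(tcp((x+8,y,z),Rt),Rt,1,q0=[0,.9,0,1.2,0,1.9,1.5 if fl else -1.5]); print('pick',nm,z,S[0].round(2).tolist() if len(S) else None)
E
```

```text
place 1 50 70 None
place 1 50 110 [0.26, 0.42, 0.51, 2.35, -1.36, 1.21, 1.13]
place 1 50 160 None
place 1 55 70 None
place 1 55 110 None
place 1 55 160 None
place 2 45 70 None
place 2 45 110 None
place 2 45 160 None
place 2 50 70 None
place 2 50 110 None
place 2 50 160 None
place 3 40 70 None
place 3 40 110 None
place 3 40 160 None
place 3 50 70 None
place 3 50 110 [0.57, 0.61, 0.58, 2.02, -1.14, 1.48, 1.13]
place 3 50 160 None
place 0 -40 70 None
place 0 -40 110 None
place 0 -40 160 None
place 0 -50 70 None
place 0 -50 110 None
place 0 -50 160 None
pick o 27 [-0.08, 0.98, 0.13, 1.11, -0.23, 1.66, -1.74]
pick o 80 [-0.19, 0.94, 0.36, 1.09, -0.37, 1.77, -1.65]
pick o 120 [-0.01, 0.88, -0.01, 1.05, -0.15, 1.8, -1.83]
pick r 27 [0.03, 1.01, 0.05, 1.03, 0.09, 1.69, -1.35]
pick r 80 [0.06, 0.96, -0.01, 1.0, 0.14, 1.78, -1.37]
pick r 120 [0.02, 0.92, 0.07, 0.97, 0.09, 1.84, -1.32]
pick y 27 [0.28, 1.06, -0.11, 0.94, 0.2, 1.75, -1.42]
pick y 80 [0.27, 1.01, -0.1, 0.91, 0.19, 1.83, -1.4]
pick y 120 [0.16, 0.97, 0.17, 0.88, 0.02, 1.89, -1.29]
pick g 27 [-0.2, 1.0, -0.01, 1.05, -0.12, 1.69, 1.36]
pick g 80 [-0.18, 0.95, -0.06, 1.02, -0.09, 1.77, 1.33]
pick g 120 [-0.21, 0.91, -0.01, 0.99, -0.13, 1.84, 1.34]
```

```bash
cat >> ik.py <<'E'
def iks(pos,Rt,q0,n=12):
    g=np.random.default_rng(1)
    for i in range(n):
        S=ik(pos,Rt,1,q0=np.array(q0)+g.normal(0,.15,7))
        if len(S): return S[0]
E
python3 - <<'E'
from ik import *
d=np.radians; A=[.48,.63,.31,2.29,-1.38,1.26,1.34]; B=[-.5,.4,-.5,2.26,1.26,1.36,-1.07]
for k,psis,fl in ((1,(45,50,55),0),(2,(40,50),0),(3,(40,50),0),(0,(-40,-50),1)):
  for psi in psis:
   o=[]
   for z in (70,110,160):
      Rt=tool(d(55),d(psi),fl); S=iks(tcp((*PEG[k],z),Rt),Rt,B if fl else A); o.append(S.round(2).tolist() if S is not None else None)
   print('place',k,psi,o)
E
```

```text
place 1 45 [[1.04, 0.5, -0.4, 2.4, -1.41, 0.78, 1.21], [0.52, 0.35, 0.19, 2.4, -1.41, 1.04, 1.11], [0.07, 0.26, 0.71, 2.39, -1.34, 1.18, 0.96]]
place 1 50 [[0.49, 0.5, 0.25, 2.36, -1.41, 1.1, 1.24], [0.95, 0.4, -0.29, 2.33, -1.23, 0.92, 1.02], [0.37, 0.26, 0.37, 2.32, -1.25, 1.16, 0.93]]
place 1 55 [[0.34, 0.55, 0.42, 2.3, -1.35, 1.23, 1.24], [0.05, 0.53, 0.79, 2.3, -1.34, 1.4, 1.17], [0.44, 0.3, 0.3, 2.26, -1.18, 1.2, 0.93]]
place 2 40 [[0.56, 0.53, 0.4, 2.33, -1.41, 1.19, 1.24], [0.56, 0.41, 0.39, 2.32, -1.33, 1.18, 1.11], [0.63, 0.28, 0.31, 2.29, -1.22, 1.16, 0.93]]
place 2 50 [[0.41, 0.62, 0.59, 2.21, -1.3, 1.37, 1.25], None, [0.64, 0.35, 0.29, 2.17, -1.1, 1.27, 0.94]]
place 3 40 [None, [0.66, 0.52, 0.47, 2.14, -1.22, 1.33, 1.09], None]
place 3 50 [[0.93, 0.62, 0.11, 2.02, -1.04, 1.23, 1.09], [0.7, 0.57, 0.41, 2.02, -1.09, 1.4, 1.08], [0.89, 0.45, 0.16, 1.99, -0.98, 1.35, 0.91]]
place 0 -40 [[-0.46, 0.54, -0.49, 2.35, 1.44, 1.23, -1.25], [-0.38, 0.44, -0.58, 2.34, 1.37, 1.25, -1.13], [-0.35, 0.3, -0.6, 2.31, 1.27, 1.23, -0.96]]
place 0 -50 [[-0.37, 0.62, -0.61, 2.23, 1.32, 1.37, -1.25], [-0.51, 0.47, -0.43, 2.22, 1.21, 1.28, -1.11], [-0.44, 0.37, -0.51, 2.19, 1.15, 1.33, -0.98]]
```

```bash
cat >> ik.py <<'E'
from scipy.spatial.transform import Slerp
def rows(tp,tR,N,fingers,cur=None,nd=3):
    """rows from current measured pose to target; returns list"""
    if cur is None: o=get_obs(); cur=(np.array(o['position']),R.from_quat(o['ee_rot']))
    p,q=cur; sl=Slerp([0,1],R.concatenate([q,tR])); out=[]
    c,Q=np.array(p,float),q
    for i in range(1,N+1):
        t=p+(np.array(tp)-p)*i/N; T=sl(i/N)
        dp=(Q.inv().apply(t-c)/400).round(nd); r=((Q.inv()*T).as_rotvec()/(np.pi/2)).round(nd)
        out.append('{"dp": %s, "rot": %s, "fingers": %g}'%((dp+0).tolist(),(r+0).tolist(),fingers))
        c=c+Q.apply(dp*400); Q=Q*R.from_rotvec(r*np.pi/2)
    print(',\n'.join(out)); print('end',c.round(1),'mm/row',round(np.linalg.norm(np.array(tp)-p)/N,1),'deg/row',round(np.degrees((q.inv()*tR).magnitude())/N,1)); return c,Q
d=np.radians
def pickg(x,y,yaw,z=27,off=10): return np.array([x+off*np.cos(yaw),y+off*np.sin(yaw),z])
TH=d(35)
E
python3 - <<'E'
from ik import *
Rt=tool(-TH,-.26); g=pickg(558,43.5,-.26); t=tcp(g,Rt); pre=t-Rt.apply([0,0,70])
cur=rows(pre,Rt,12,65); print(); rows(t,Rt,3,65,cur)
E
```

```text
{"dp": [-0.027, 0.021, 0.043], "rot": [-0.01, -0.08, 0.059], "fingers": 65},
{"dp": [-0.018, 0.022, 0.046], "rot": [-0.01, -0.079, 0.059], "fingers": 65},
{"dp": [-0.011, 0.023, 0.049], "rot": [-0.01, -0.08, 0.06], "fingers": 65},
{"dp": [-0.003, 0.023, 0.05], "rot": [-0.01, -0.08, 0.059], "fingers": 65},
{"dp": [0.006, 0.022, 0.05], "rot": [-0.01, -0.079, 0.059], "fingers": 65},
{"dp": [0.014, 0.02, 0.049], "rot": [-0.011, -0.08, 0.059], "fingers": 65},
{"dp": [0.021, 0.018, 0.047], "rot": [-0.01, -0.08, 0.06], "fingers": 65},
{"dp": [0.029, 0.014, 0.044], "rot": [-0.01, -0.079, 0.059], "fingers": 65},
{"dp": [0.036, 0.011, 0.04], "rot": [-0.01, -0.08, 0.059], "fingers": 65},
{"dp": [0.041, 0.007, 0.036], "rot": [-0.01, -0.08, 0.059], "fingers": 65},
{"dp": [0.045, 0.002, 0.03], "rot": [-0.01, -0.08, 0.059], "fingers": 65},
{"dp": [0.05, -0.002, 0.024], "rot": [-0.01, -0.079, 0.06], "fingers": 65}
end [596.2  33.3  68.8] mm/row 21.9 deg/row 9.0

{"dp": [0.0, 0.0, 0.058], "rot": [0.0, 0.0, 0.0], "fingers": 65},
{"dp": [0.0, 0.0, 0.059], "rot": [0.0, 0.0, 0.0], "fingers": 65},
{"dp": [0.0, 0.0, 0.058], "rot": [0.0, 0.0, 0.0], "fingers": 65}
end [557.4  43.7  11.5] mm/row 23.4 deg/row 0.0
```

{"op": "move_arm", "data": {
  "plan": [
    {"dp":[-0.027,0.021,0.043],"rot":[-0.01,-0.08,0.059],"fingers":65},
    {"dp":[-0.018,0.022,0.046],"rot":[-0.01,-0.079,0.059],"fingers":65},
    {"dp":[-0.011,0.023,0.049],"rot":[-0.01,-0.08,0.06],"fingers":65},
    {"dp":[-0.003,0.023,0.05],"rot":[-0.01,-0.08,0.059],"fingers":65},
    {"dp":[0.006,0.022,0.05],"rot":[-0.01,-0.079,0.059],"fingers":65},
    {"dp":[0.014,0.02,0.049],"rot":[-0.011,-0.08,0.059],"fingers":65},
    {"dp":[0.021,0.018,0.047],"rot":[-0.01,-0.08,0.06],"fingers":65},
    {"dp":[0.029,0.014,0.044],"rot":[-0.01,-0.079,0.059],"fingers":65},
    {"dp":[0.036,0.011,0.04],"rot":[-0.01,-0.08,0.059],"fingers":65},
    {"dp":[0.041,0.007,0.036],"rot":[-0.01,-0.08,0.059],"fingers":65},
    {"dp":[0.045,0.002,0.03],"rot":[-0.01,-0.08,0.059],"fingers":65},
    {"dp":[0.05,-0.002,0.024],"rot":[-0.01,-0.079,0.06],"fingers":65},
    {"dp":[0,0,0],"rot":[0,0,0],"fingers":65},
    {"dp":[0,0,0],"rot":[0,0,0],"fingers":65}
  ]
}}

```text
time: 11.98
position: [596.1, 35.1, 70.7]
ee_rot: [0.948, -0.12, -0.293, -0.042]
force: [-0.1, 0.3, 1.6]
opening: 0.764
grip_force: 0.0
```

Run:
```python
from ik import *
log()
Rt=tool(-TH,-.26); g=pickg(558,43.5,-.26); t=tcp(g,Rt); print(t)
rows(t,Rt,3,65)
```

```text
11.97 [-0.093  1.008  0.235  0.9   -0.308  1.846 -1.72 ] [596.1  35.1  70.7] [ 0.948 -0.12  -0.293 -0.042] [-0.1  0.3  1.6] 0.7642523118367475 0.0
[557.13222791  43.73084607  11.43611116]
{"dp": [0.001, 0.002, 0.06], "rot": [-0.001, -0.002, 0.002], "fingers": 65},
{"dp": [0.0, 0.001, 0.059], "rot": [-0.001, -0.002, 0.002], "fingers": 65},
{"dp": [0.001, 0.002, 0.06], "rot": [-0.001, -0.002, 0.002], "fingers": 65}
end [557.   43.7  11.3] mm/row 23.8 deg/row 0.3
```

Descend, grip, then lift straight.

{"op": "move_arm", "data": {
  "plan": [
    {"dp":[0.001,0.002,0.06],"rot":[-0.001,-0.002,0.002],"fingers":65},
    {"dp":[0,0.001,0.059],"rot":[-0.001,-0.002,0.002],"fingers":65},
    {"dp":[0.001,0.002,0.06],"rot":[-0.001,-0.002,0.002],"fingers":65},
    {"dp":[0,0,0],"rot":[0,0,0],"fingers":30},
    {"dp":[0,0,0],"rot":[0,0,0],"fingers":30},
    {"dp":[0,0,0],"rot":[0,0,0],"fingers":30},
    {"dp":[0,0,0],"rot":[0,0,0],"fingers":30},
    {"dp":[0,0,0],"rot":[0,0,0],"fingers":30}
  ],
  "force": 30
}}

```text
time: 12.98
position: [558.1, 43.6, 15.5]
ee_rot: [0.946, -0.123, -0.297, -0.04]
force: [-1.4, 0.9, 9.3]
opening: 0.509
grip_force: 31.5
```

Run:
```python
from ik import *
log()
o=get_obs(); Q=R.from_quat(o['ee_rot']); p=np.array(o['position'])
a=rows(p+[-30,0,120],tool(0,-.26),4,30)
def placeR(psi,fl=0): return tool(d(55),d(psi),fl)
Rt=placeR(52); g=np.array([440,-17,70])-5*np.array([np.cos(d(52)),np.sin(d(52)),0]); t=tcp(g,Rt)
print(t); b=rows(t+[0,0,100],Rt,12,30,a)
```

```text
12.97 [-0.122  0.984  0.233  1.1   -0.305  1.683 -1.7  ] [558.1  43.6  15.5] [ 0.946 -0.123 -0.297 -0.04 ] [-1.4  0.9  9.3] 0.5085105113262921 31.505895853042603
{"dp": [-0.058, 0.005, -0.051], "rot": [0.0, 0.097, 0.0], "fingers": 30},
{"dp": [-0.049, 0.004, -0.06], "rot": [-0.001, 0.097, 0.0], "fingers": 30},
{"dp": [-0.04, 0.005, -0.066], "rot": [0.0, 0.096, 0.0], "fingers": 30},
{"dp": [-0.029, 0.005, -0.071], "rot": [0.0, 0.097, 0.0], "fingers": 30}
end [528.2  43.6 135.4] mm/row 30.9 deg/row 8.7
[446.50377939  -8.67554199  59.10204771]
{"dp": [-0.014, 0.015, -0.005], "rot": [0.03, 0.045, -0.057], "fingers": 30},
{"dp": [-0.014, 0.013, -0.007], "rot": [0.029, 0.045, -0.057], "fingers": 30},
{"dp": [-0.015, 0.012, -0.008], "rot": [0.03, 0.045, -0.057], "fingers": 30},
{"dp": [-0.016, 0.01, -0.01], "rot": [0.029, 0.044, -0.057], "fingers": 30},
{"dp": [-0.015, 0.008, -0.011], "rot": [0.03, 0.045, -0.056], "fingers": 30},
{"dp": [-0.016, 0.006, -0.013], "rot": [0.029, 0.045, -0.057], "fingers": 30},
{"dp": [-0.014, 0.004, -0.014], "rot": [0.03, 0.045, -0.057], "fingers": 30},
{"dp": [-0.014, 0.002, -0.015], "rot": [0.03, 0.045, -0.057], "fingers": 30},
{"dp": [-0.014, 0.0, -0.016], "rot": [0.029, 0.045, -0.057], "fingers": 30},
{"dp": [-0.011, -0.001, -0.017], "rot": [0.03, 0.044, -0.057], "fingers": 30},
{"dp": [-0.011, -0.004, -0.018], "rot": [0.029, 0.045, -0.057], "fingers": 30},
{"dp": [-0.009, -0.005, -0.018], "rot": [0.03, 0.045, -0.057], "fingers": 30}
end [446.3  -8.7 159. ] mm/row 8.3 deg/row 7.0
```

```bash
cat >> ik.py <<'E'
def grasp_tf(cx,cy,q=None,p=None):
    """store cup pose in tool frame (cup lying, flat), save"""
    o=get_obs(); p=np.array(o['position']); Q=R.from_quat(o['ee_rot'])
    y=Q.apply([0,1,0]); yaw=np.arctan2(y[0],-y[1]) if y[1]<0 else np.arctan2(-y[0],y[1])
    u=np.array([np.cos(yaw),np.sin(yaw),0]); v=np.array([-u[1],u[0],0])
    c=np.array([cx,cy,22.]); c+=v*((p-c)@v)   # centred between the fingers
    Rc=R.from_euler('z',yaw); t=Q.inv().apply(c-p); Rr=Q.inv()*Rc
    np.save('grasp.npy',np.r_[t,Rr.as_quat()]); print('yaw',round(yaw,3),'cup c',c.round(1),'in tool',t.round(1),'tilt',np.degrees(np.arccos(-Q.apply([0,0,1])[2])).round(1))
def place_pose(k,psi,dz=0):
    g=np.load('grasp.npy'); Rc=R.from_euler('z',d(psi))*R.from_euler('y',-np.pi/2)
    Q=Rc*R.from_quat(g[3:]).inv(); return np.array([*PEG[k],60.+dz])-Q.apply(g[:3]),Q
def cup_now():
    g=np.load('grasp.npy'); o=get_obs(); Q=R.from_quat(o['ee_rot']); c=np.array(o['position'])+Q.apply(g[:3]); print('cup at',c.round(1),'closed dir',(Q*R.from_quat(g[3:])).apply([1,0,0]).round(3))
E
python3 - <<'E'
from ik import *
grasp_tf(558,43.5)
o=get_obs(); p=np.array(o['position'])
a=rows(p+[-30,0,120],tool(0,-.26),4,30)
t,Q=place_pose(1,52); print(t,t+Q.apply([0,0,-19]))
b=rows(t+[0,0,90],Q,12,30,a)
E
```

```text
yaw -0.26 cup c [558.   43.6  22. ] in tool [-3.8 -0.  -5.3] tilt 34.8
{"dp": [-0.058, 0.005, -0.051], "rot": [0.0, 0.097, 0.0], "fingers": 30},
{"dp": [-0.049, 0.004, -0.06], "rot": [-0.001, 0.097, 0.0], "fingers": 30},
{"dp": [-0.04, 0.005, -0.066], "rot": [0.0, 0.096, 0.0], "fingers": 30},
{"dp": [-0.029, 0.005, -0.071], "rot": [0.0, 0.097, 0.0], "fingers": 30}
end [528.2  43.6 135.4] mm/row 30.9 deg/row 8.7
[444.02791538 -11.84450341  60.09550344] [434.45173247 -24.15054611  70.95174745]
{"dp": [-0.014, 0.016, -0.003], "rot": [0.03, 0.045, -0.057], "fingers": 30},
{"dp": [-0.015, 0.014, -0.005], "rot": [0.029, 0.045, -0.057], "fingers": 30},
{"dp": [-0.016, 0.012, -0.006], "rot": [0.03, 0.045, -0.057], "fingers": 30},
{"dp": [-0.016, 0.011, -0.008], "rot": [0.03, 0.045, -0.057], "fingers": 30},
{"dp": [-0.017, 0.009, -0.01], "rot": [0.03, 0.045, -0.057], "fingers": 30},
{"dp": [-0.016, 0.007, -0.012], "rot": [0.029, 0.045, -0.057], "fingers": 30},
{"dp": [-0.017, 0.005, -0.012], "rot": [0.03, 0.045, -0.057], "fingers": 30},
{"dp": [-0.015, 0.002, -0.014], "rot": [0.03, 0.045, -0.057], "fingers": 30},
{"dp": [-0.015, 0.001, -0.016], "rot": [0.029, 0.045, -0.057], "fingers": 30},
{"dp": [-0.013, -0.001, -0.016], "rot": [0.03, 0.045, -0.056], "fingers": 30},
{"dp": [-0.013, -0.003, -0.017], "rot": [0.03, 0.044, -0.057], "fingers": 30},
{"dp": [-0.01, -0.005, -0.018], "rot": [0.03, 0.045, -0.057], "fingers": 30}
end [444.1 -12.  150.3] mm/row 8.5 deg/row 7.1
```

{"op": "move_arm", "data": {
  "plan": [
    {"dp":[-0.058,0.005,-0.051],"rot":[0,0.097,0],"fingers":30},
    {"dp":[-0.049,0.004,-0.06],"rot":[-0.001,0.097,0],"fingers":30},
    {"dp":[-0.04,0.005,-0.066],"rot":[0,0.096,0],"fingers":30},
    {"dp":[-0.029,0.005,-0.071],"rot":[0,0.097,0],"fingers":30},
    {"dp":[-0.014,0.016,-0.003],"rot":[0.03,0.045,-0.057],"fingers":30},
    {"dp":[-0.015,0.014,-0.005],"rot":[0.029,0.045,-0.057],"fingers":30},
    {"dp":[-0.016,0.012,-0.006],"rot":[0.03,0.045,-0.057],"fingers":30},
    {"dp":[-0.016,0.011,-0.008],"rot":[0.03,0.045,-0.057],"fingers":30},
    {"dp":[-0.017,0.009,-0.01],"rot":[0.03,0.045,-0.057],"fingers":30},
    {"dp":[-0.016,0.007,-0.012],"rot":[0.029,0.045,-0.057],"fingers":30},
    {"dp":[-0.017,0.005,-0.012],"rot":[0.03,0.045,-0.057],"fingers":30},
    {"dp":[-0.015,0.002,-0.014],"rot":[0.03,0.045,-0.057],"fingers":30},
    {"dp":[-0.015,0.001,-0.016],"rot":[0.029,0.045,-0.057],"fingers":30},
    {"dp":[-0.013,-0.001,-0.016],"rot":[0.03,0.045,-0.056],"fingers":30},
    {"dp":[-0.013,-0.003,-0.017],"rot":[0.03,0.044,-0.057],"fingers":30},
    {"dp":[-0.01,-0.005,-0.018],"rot":[0.03,0.045,-0.057],"fingers":30},
    {"dp":[0,0,0],"rot":[0,0,0],"fingers":30},
    {"dp":[0,0,0],"rot":[0,0,0],"fingers":30}
  ]
}}

```text
time: 15.22
position: [445.1, -7.5, 146.9]
ee_rot: [0.818, 0.368, 0.395, -0.199]
force: [0.2, -0.5, -0.7]
opening: 0.508
grip_force: 32.8
```

Run:
```python
from ik import *
log(); cup_now()
t,Q=place_pose(1,52); b=rows(t+[0,0,40],Q,6,30); rows(t+[0,0,-1],Q,3,30,b)
shot('top','t2'); shot('side','s2')
```

```text
15.22 [ 0.313  0.242  0.41   2.305 -1.204  1.138  0.843] [445.1  -7.5 146.9] [ 0.818  0.368  0.395 -0.199] [ 0.2 -0.5 -0.7] 0.5077114419533386 32.76774287223816
cup at [440.9 -12.5 147.1] closed dir [0.057 0.013 0.998]
{"dp": [-0.016, 0.001, 0.011], "rot": [0.002, 0.005, -0.006], "fingers": 30},
{"dp": [-0.017, 0.002, 0.01], "rot": [0.002, 0.005, -0.006], "fingers": 30},
{"dp": [-0.017, 0.001, 0.01], "rot": [0.001, 0.005, -0.006], "fingers": 30},
{"dp": [-0.016, 0.001, 0.01], "rot": [0.002, 0.005, -0.005], "fingers": 30},
{"dp": [-0.017, 0.001, 0.01], "rot": [0.002, 0.005, -0.006], "fingers": 30},
{"dp": [-0.017, 0.001, 0.01], "rot": [0.002, 0.004, -0.006], "fingers": 30}
end [444.  -11.8 100.2] mm/row 7.8 deg/row 0.7
{"dp": [-0.028, 0.0, 0.02], "rot": [0.0, 0.0, 0.0], "fingers": 30},
{"dp": [-0.028, 0.0, 0.019], "rot": [0.0, 0.0, 0.0], "fingers": 30},
{"dp": [-0.028, 0.0, 0.02], "rot": [0.0, 0.0, 0.0], "fingers": 30}
end [444.1 -11.7  59.1] mm/row 13.7 deg/row 0.0
```

View pics/s2.png

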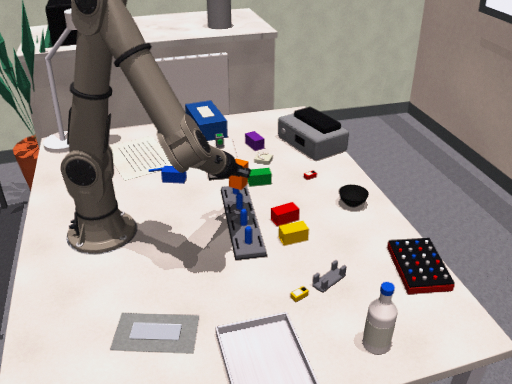

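The orange beaker is upright in the gripper at about (238,172), above its peg at (239,199). Lowering it now.

{"op": "move_arm", "data": {
  "plan": [
    {"dp":[-0.016,0.001,0.011],"rot":[0.002,0.005,-0.006],"fingers":30},
    {"dp":[-0.017,0.002,0.01],"rot":[0.002,0.005,-0.006],"fingers":30},
    {"dp":[-0.017,0.001,0.01],"rot":[0.001,0.005,-0.006],"fingers":30},
    {"dp":[-0.016,0.001,0.01],"rot":[0.002,0.005,-0.005],"fingers":30},
    {"dp":[-0.017,0.001,0.01],"rot":[0.002,0.005,-0.006],"fingers":30},
    {"dp":[-0.017,0.001,0.01],"rot":[0.002,0.004,-0.006],"fingers":30},
    {"dp":[0,0,0],"rot":[0,0,0],"fingers":30},
    {"dp":[0,0,0],"rot":[0,0,0],"fingers":30}
  ]
}}

```text
time: 16.32
position: [443.5, -11.2, 99.8]
ee_rot: [0.796, 0.39, 0.415, -0.204]
force: [-0.0, 1.0, -1.3]
opening: 0.512
grip_force: 32.8
```

Run:
```python
from ik import *
log(); cup_now()
t,Q=place_pose(1,52); rows(t+[0,0,-1],Q,5,30)
```

```text
16.32 [ 0.383  0.415  0.39   2.321 -1.301  1.192  1.115] [443.5 -11.2  99.8] [ 0.796  0.39   0.415 -0.204] [-0.   1.  -1.3] 0.5115652764206382 32.75291562080383
cup at [439.5 -16.4  99.7] closed dir [ 0.001 -0.001  1.   ]
{"dp": [-0.017, 0.0, 0.012], "rot": [0.0, 0.0, 0.0], "fingers": 30},
{"dp": [-0.016, 0.001, 0.011], "rot": [-0.001, 0.0, 0.0], "fingers": 30},
{"dp": [-0.017, 0.0, 0.012], "rot": [0.0, 0.0, 0.0], "fingers": 30},
{"dp": [-0.017, 0.001, 0.011], "rot": [0.0, 0.0, 0.0], "fingers": 30},
{"dp": [-0.017, 0.0, 0.012], "rot": [0.0, 0.0, 0.0], "fingers": 30}
end [444.  -11.8  58.9] mm/row 8.1 deg/row 0.0
```

{"op": "move_arm", "data": {
  "plan": [
    {"dp":[-0.017,0,0.012],"rot":[0,0,0],"fingers":30},
    {"dp":[-0.016,0.001,0.011],"rot":[0,0,0],"fingers":30},
    {"dp":[-0.017,0,0.012],"rot":[0,0,0],"fingers":30},
    {"dp":[-0.017,0.001,0.011],"rot":[0,0,0],"fingers":30},
    {"dp":[-0.017,0,0.012],"rot":[0,0,0],"fingers":30},
    {"dp":[0,0,0],"rot":[0,0,0],"fingers":30},
    {"dp":[0,0,0],"rot":[0,0,0],"fingers":30}
  ]
}}

```text
time: 17.2
position: [445.1, -11.1, 61.5]
ee_rot: [0.794, 0.389, 0.419, -0.206]
force: [-2.5, -1.7, 11.9]
opening: 0.514
grip_force: 34.0
```

Run:
```python
from ik import *
log(); cup_now()
```

```text
17.2 [ 0.414  0.528  0.36   2.328 -1.376  1.19   1.245] [445.1 -11.1  61.5] [ 0.794  0.389  0.419 -0.206] [-2.5 -1.7 11.9] 0.5138835200663279 33.98643672466278
cup at [441.1 -16.3  61.3] closed dir [-0.005 -0.007  1.   ]
```

{"op": "move_arm", "data": {
  "plan": [
    {"dp":[0,0,0],"rot":[0,0,0],"fingers":60},
    {"dp":[0,0,0],"rot":[0,0,0],"fingers":60},
    {"dp":[0,0,0],"rot":[0,0,0],"fingers":60},
    {"dp":[0,0,-0.03],"rot":[0,0,0],"fingers":60},
    {"dp":[0,0,-0.06],"rot":[0,0,0],"fingers":60},
    {"dp":[0,0,-0.06],"rot":[0,0,0],"fingers":60},
    {"dp":[0,0,-0.06],"rot":[0,0,0],"fingers":60},
    {"dp":[0.1,0,-0.05],"rot":[0,0,0],"fingers":65},
    {"dp":[0.1,0,-0.05],"rot":[0,0,0],"fingers":65},
    {"dp":[0,0,0],"rot":[0,0,0],"fingers":65}
  ]
}}

```text
time: 18.45
position: [410.4, -58.0, 198.1]
ee_rot: [0.795, 0.391, 0.417, -0.201]
force: [0.7, -1.3, -0.3]
opening: 0.762
grip_force: 0.0
```

```bash
cat >> h.py <<'E'
def standing(col,k):
    from ik import PEG
    for n in('top','side'):
        im=capture(n); m=cmask(im,col,proj(n,[*PEG[k],60])); 
        f=lambda p:np.abs(sil(n,boxpts(p[0],p[1],p[2],60,(44,44,80)))-m).sum()/m.sum()
        x,y=PEG[k]; rr=min((minimize(f,[x,y,a],method='Nelder-Mead',options=dict(initial_simplex=[[x-4,y-4,a],[x+6,y,a],[x,y+6,a],[x,y,a+.3]])) for a in(-.5,0,.5)),key=lambda r:r.fun)
        print(col,n,rr.x.round(2),round(rr.fun,3),m.sum())
E
python3 - <<'E'
from ik import *
log(); standing('orange',1); shot('side','s3'); cups(['red'],G)
E
```

```text
18.45 [ 0.435  0.196  0.486  2.228 -1.05   1.339  0.865] [410.4 -58.  198.1] [ 0.795  0.391  0.417 -0.201] [ 0.7 -1.3 -0.3] 0.7624793210328199 0.0
orange top [ 4.1269e+02 -2.4000e+00 -2.0000e-02] 8.947 38
orange side [440.73 -19.72  -0.52] 0.115 451
red ('top', 'side') [ 5.69106e+02 -9.32420e+01  1.76000e-01] 0.233 [548, 499]
red ('top',) [ 5.68473e+02 -9.35490e+01  1.57000e-01] 0.129 [548]
red ('side',) [ 5.70808e+02 -9.18110e+01  1.74000e-01] 0.096 [499]
```

View pics/s3.png

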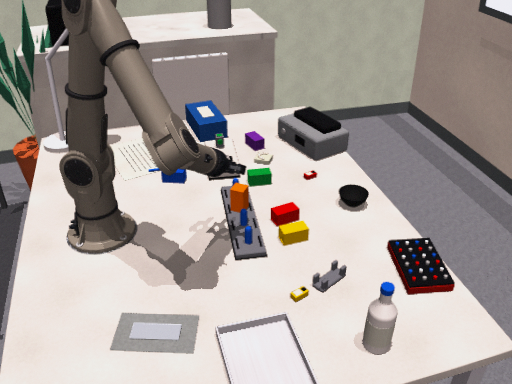

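Orange stands on its peg at (239,197). Red is next.

Run:
```python
from ik import *
Rt=tool(-TH,.17); t=tcp(pickg(569.7,-92.5,.17,z=30.5),Rt)
a=rows(t-Rt.apply([0,0,70]),Rt,12,65); rows(t,Rt,3,65,a)
```

```text
{"dp": [-0.009, 0.037, 0.031], "rot": [-0.008, -0.079, 0.043], "fingers": 65},
{"dp": [-0.002, 0.036, 0.033], "rot": [-0.008, -0.079, 0.042], "fingers": 65},
{"dp": [0.004, 0.037, 0.033], "rot": [-0.008, -0.079, 0.043], "fingers": 65},
{"dp": [0.011, 0.035, 0.032], "rot": [-0.007, -0.08, 0.043], "fingers": 65},
{"dp": [0.017, 0.034, 0.031], "rot": [-0.008, -0.079, 0.042], "fingers": 65},
{"dp": [0.022, 0.032, 0.029], "rot": [-0.008, -0.079, 0.043], "fingers": 65},
{"dp": [0.029, 0.03, 0.026], "rot": [-0.008, -0.079, 0.043], "fingers": 65},
{"dp": [0.033, 0.028, 0.023], "rot": [-0.008, -0.079, 0.042], "fingers": 65},
{"dp": [0.038, 0.025, 0.019], "rot": [-0.008, -0.079, 0.043], "fingers": 65},
{"dp": [0.041, 0.023, 0.014], "rot": [-0.007, -0.08, 0.043], "fingers": 65},
{"dp": [0.045, 0.019, 0.008], "rot": [-0.008, -0.079, 0.043], "fingers": 65},
{"dp": [0.046, 0.016, 0.004], "rot": [-0.008, -0.079, 0.042], "fingers": 65}
end [608.4 -85.8  72.2] mm/row 19.6 deg/row 8.1
{"dp": [0.0, 0.0, 0.058], "rot": [0.0, 0.0, 0.0], "fingers": 65},
{"dp": [0.0, 0.0, 0.059], "rot": [0.0, 0.0, 0.0], "fingers": 65},
{"dp": [0.0, 0.0, 0.058], "rot": [0.0, 0.0, 0.0], "fingers": 65}
end [568.8 -92.5  14.9] mm/row 23.3 deg/row 0.0
```

{"op": "move_arm", "data": {
  "plan": [
    {"dp":[-0.009,0.037,0.031],"rot":[-0.008,-0.079,0.043],"fingers":65},
    {"dp":[-0.002,0.036,0.033],"rot":[-0.008,-0.079,0.042],"fingers":65},
    {"dp":[0.004,0.037,0.033],"rot":[-0.008,-0.079,0.043],"fingers":65},
    {"dp":[0.011,0.035,0.032],"rot":[-0.007,-0.08,0.043],"fingers":65},
    {"dp":[0.017,0.034,0.031],"rot":[-0.008,-0.079,0.042],"fingers":65},
    {"dp":[0.022,0.032,0.029],"rot":[-0.008,-0.079,0.043],"fingers":65},
    {"dp":[0.029,0.03,0.026],"rot":[-0.008,-0.079,0.043],"fingers":65},
    {"dp":[0.033,0.028,0.023],"rot":[-0.008,-0.079,0.042],"fingers":65},
    {"dp":[0.038,0.025,0.019],"rot":[-0.008,-0.079,0.043],"fingers":65},
    {"dp":[0.041,0.023,0.014],"rot":[-0.007,-0.08,0.043],"fingers":65},
    {"dp":[0.045,0.019,0.008],"rot":[-0.008,-0.079,0.043],"fingers":65},
    {"dp":[0.046,0.016,0.004],"rot":[-0.008,-0.079,0.042],"fingers":65},
    {"dp":[0,0,0],"rot":[0,0,0],"fingers":65},
    {"dp":[0,0,0],"rot":[0,0,0],"fingers":65}
  ]
}}

```text
time: 20.45
position: [608.2, -86.8, 72.7]
ee_rot: [0.95, 0.081, -0.3, 0.026]
force: [-1.1, -0.7, 0.4]
opening: 0.758
grip_force: 0.0
```

Run:
```python
from ik import *
log()
Rt=tool(-TH,.17); t=tcp(pickg(569.7,-92.5,.17,z=30.5),Rt)
rows(t,Rt,3,65)
```

```text
20.45 [-0.136  1.094  0.507  0.792 -0.221  1.904 -1.162] [608.2 -86.8  72.7] [ 0.95   0.081 -0.3    0.026] [-1.1 -0.7  0.4] 0.7583816108176823 0.0
{"dp": [0.0, -0.001, 0.058], "rot": [0.0, 0.0, 0.0], "fingers": 65},
{"dp": [0.001, -0.001, 0.059], "rot": [0.0, 0.001, 0.0], "fingers": 65},
{"dp": [0.0, 0.0, 0.058], "rot": [0.001, 0.0, -0.001], "fingers": 65}
end [568.8 -92.8  15.2] mm/row 23.4 deg/row 0.0
```

{"op": "move_arm", "data": {
  "plan": [
    {"dp":[0,-0.001,0.058],"rot":[0,0,0],"fingers":65},
    {"dp":[0.001,-0.001,0.059],"rot":[0,0,0],"fingers":65},
    {"dp":[0,0,0.058],"rot":[0,0,0],"fingers":65},
    {"dp":[0,0,0],"rot":[0,0,0],"fingers":30},
    {"dp":[0,0,0],"rot":[0,0,0],"fingers":30},
    {"dp":[0,0,0],"rot":[0,0,0],"fingers":30},
    {"dp":[0,0,0],"rot":[0,0,0],"fingers":30},
    {"dp":[0,0,0],"rot":[0,0,0],"fingers":30}
  ],
  "force": 30
}}

```text
time: 21.45
position: [571.1, -92.2, 19.8]
ee_rot: [0.951, 0.081, -0.298, 0.026]
force: [-0.4, 0.0, 7.6]
opening: 0.508
grip_force: 31.9
```

```bash
cat >> ik.py <<'E'
def lift_plan(k,psi,yaw,cx,cy):
    log(); grasp_tf(cx,cy); fl=int(R.from_quat(get_obs()['ee_rot']).apply([0,1,0])[1]>0)
    p=np.array(get_obs()['position']); a=rows(p+[-30,0,120],tool(0,yaw,fl),4,30)
    t,Q=place_pose(k,psi); print('place',t); rows(t+[0,0,85],Q,12,30,a)
E
python3 - <<'E'
from ik import *
lift_plan(2,50,.17,569.7,-92.5)
E
```

```text
21.45 [-0.174  1.055  0.505  1.023 -0.213  1.717 -1.143] [571.1 -92.2  19.8] [ 0.951  0.081 -0.298  0.026] [-0.4  0.   7.6] 0.508359280390622 31.902106404304504
yaw 0.171 cup c [569.7 -92.4  22. ] in tool [-2.4  0.  -1. ] tilt 34.8
{"dp": [-0.058, -0.003, -0.051], "rot": [0.0, 0.097, 0.0], "fingers": 30},
{"dp": [-0.049, -0.003, -0.059], "rot": [0.001, 0.096, 0.0], "fingers": 30},
{"dp": [-0.041, -0.003, -0.066], "rot": [0.0, 0.097, 0.0], "fingers": 30},
{"dp": [-0.029, -0.003, -0.072], "rot": [0.0, 0.096, 0.0], "fingers": 30}
end [541.1 -92.3 139.9] mm/row 30.9 deg/row 8.7
place [ 432.39239162 -105.34061229   61.38880509]
{"dp": [-0.023, -0.001, -0.001], "rot": [0.018, 0.049, -0.034], "fingers": 30},
{"dp": [-0.022, -0.003, -0.003], "rot": [0.018, 0.049, -0.034], "fingers": 30},
{"dp": [-0.022, -0.003, -0.005], "rot": [0.018, 0.049, -0.035], "fingers": 30},
{"dp": [-0.022, -0.005, -0.006], "rot": [0.018, 0.049, -0.034], "fingers": 30},
{"dp": [-0.02, -0.007, -0.008], "rot": [0.018, 0.049, -0.034], "fingers": 30},
{"dp": [-0.02, -0.008, -0.009], "rot": [0.017, 0.049, -0.034], "fingers": 30},
{"dp": [-0.018, -0.009, -0.01], "rot": [0.018, 0.049, -0.034], "fingers": 30},
{"dp": [-0.017, -0.01, -0.011], "rot": [0.018, 0.049, -0.035], "fingers": 30},
{"dp": [-0.016, -0.011, -0.013], "rot": [0.018, 0.049, -0.034], "fingers": 30},
{"dp": [-0.014, -0.013, -0.013], "rot": [0.018, 0.049, -0.034], "fingers": 30},
{"dp": [-0.012, -0.013, -0.013], "rot": [0.018, 0.049, -0.034], "fingers": 30},
{"dp": [-0.01, -0.015, -0.015], "rot": [0.018, 0.049, -0.034], "fingers": 30}
end [ 432.3 -105.5  146.5] mm/row 9.1 deg/row 5.6
```

{"op": "move_arm", "data": {
  "plan": [
    {"dp":[-0.058,-0.003,-0.051],"rot":[0,0.097,0],"fingers":30},
    {"dp":[-0.049,-0.003,-0.059],"rot":[0.001,0.096,0],"fingers":30},
    {"dp":[-0.041,-0.003,-0.066],"rot":[0,0.097,0],"fingers":30},
    {"dp":[-0.029,-0.003,-0.072],"rot":[0,0.096,0],"fingers":30},
    {"dp":[-0.023,-0.001,-0.001],"rot":[0.018,0.049,-0.034],"fingers":30},
    {"dp":[-0.022,-0.003,-0.003],"rot":[0.018,0.049,-0.034],"fingers":30},
    {"dp":[-0.022,-0.003,-0.005],"rot":[0.018,0.049,-0.035],"fingers":30},
    {"dp":[-0.022,-0.005,-0.006],"rot":[0.018,0.049,-0.034],"fingers":30},
    {"dp":[-0.02,-0.007,-0.008],"rot":[0.018,0.049,-0.034],"fingers":30},
    {"dp":[-0.02,-0.008,-0.009],"rot":[0.017,0.049,-0.034],"fingers":30},
    {"dp":[-0.018,-0.009,-0.01],"rot":[0.018,0.049,-0.034],"fingers":30},
    {"dp":[-0.017,-0.01,-0.011],"rot":[0.018,0.049,-0.035],"fingers":30},
    {"dp":[-0.016,-0.011,-0.013],"rot":[0.018,0.049,-0.034],"fingers":30},
    {"dp":[-0.014,-0.013,-0.013],"rot":[0.018,0.049,-0.034],"fingers":30},
    {"dp":[-0.012,-0.013,-0.013],"rot":[0.018,0.049,-0.034],"fingers":30},
    {"dp":[-0.01,-0.015,-0.015],"rot":[0.018,0.049,-0.034],"fingers":30},
    {"dp":[0,0,0],"rot":[0,0,0],"fingers":30},
    {"dp":[0,0,0],"rot":[0,0,0],"fingers":30}
  ]
}}

```text
time: 23.7
position: [432.3, -105.7, 143.8]
ee_rot: [0.804, 0.374, 0.419, -0.195]
force: [0.7, -0.1, -0.3]
opening: 0.512
grip_force: 34.2
```

Run:
```python
from ik import *
log(); cup_now()
t,Q=place_pose(2,50); b=rows(t+[0,0,50],Q,4,30); rows(t+[0,0,-1],Q,6,30,b)
```

```text
23.7 [ 0.532  0.387  0.451  2.171 -1.125  1.335  0.996] [ 432.3 -105.7  143.8] [ 0.804  0.374  0.419 -0.195] [ 0.7 -0.1 -0.3] 0.5124943338914394 34.20013904571533
cup at [ 430.9 -107.4  142.4] closed dir [0.002 0.001 1.   ]
{"dp": [-0.016, 0.0, 0.012], "rot": [0.0, 0.0, 0.0], "fingers": 30},
{"dp": [-0.017, 0.0, 0.011], "rot": [0.0, 0.001, 0.0], "fingers": 30},
{"dp": [-0.016, 0.0, 0.012], "rot": [0.0, 0.0, 0.0], "fingers": 30},
{"dp": [-0.017, 0.0, 0.012], "rot": [0.0, 0.0, 0.0], "fingers": 30}
end [ 432.5 -105.4  111.4] mm/row 8.1 deg/row 0.0
{"dp": [-0.017, 0.0, 0.012], "rot": [0.0, 0.0, 0.0], "fingers": 30},
{"dp": [-0.018, 0.0, 0.012], "rot": [0.0, 0.0, 0.0], "fingers": 30},
{"dp": [-0.017, 0.0, 0.012], "rot": [0.0, 0.0, 0.0], "fingers": 30},
{"dp": [-0.018, 0.0, 0.012], "rot": [0.0, 0.0, 0.0], "fingers": 30},
{"dp": [-0.017, 0.0, 0.013], "rot": [0.0, 0.0, 0.0], "fingers": 30},
{"dp": [-0.018, 0.0, 0.012], "rot": [0.0, 0.0, 0.0], "fingers": 30}
end [ 432.5 -105.4   60.2] mm/row 8.5 deg/row 0.0
```

{"op": "move_arm", "data": {
  "plan": [
    {"dp":[-0.016,0,0.012],"rot":[0,0,0],"fingers":30},
    {"dp":[-0.017,0,0.011],"rot":[0,0.001,0],"fingers":30},
    {"dp":[-0.016,0,0.012],"rot":[0,0,0],"fingers":30},
    {"dp":[-0.017,0,0.012],"rot":[0,0,0],"fingers":30},
    {"dp":[-0.017,0,0.012],"rot":[0,0,0],"fingers":30},
    {"dp":[-0.018,0,0.012],"rot":[0,0,0],"fingers":30},
    {"dp":[-0.017,0,0.012],"rot":[0,0,0],"fingers":30},
    {"dp":[-0.018,0,0.012],"rot":[0,0,0],"fingers":30},
    {"dp":[-0.017,0,0.013],"rot":[0,0,0],"fingers":30},
    {"dp":[-0.018,0,0.012],"rot":[0,0,0],"fingers":30},
    {"dp":[0,0,0],"rot":[0,0,0],"fingers":30},
    {"dp":[0,0,0],"rot":[0,0,0],"fingers":30}
  ]
}}

```text
time: 25.2
position: [432.5, -104.3, 61.5]
ee_rot: [0.802, 0.373, 0.422, -0.197]
force: [-3.7, -1.1, 7.2]
opening: 0.509
grip_force: 35.1
```

{"op": "move_arm", "data": {
  "plan": [
    {"dp":[0,0,0],"rot":[0,0,0],"fingers":60},
    {"dp":[0,0,0],"rot":[0,0,0],"fingers":60},
    {"dp":[0,0,0],"rot":[0,0,0],"fingers":60},
    {"dp":[0,0,-0.03],"rot":[0,0,0],"fingers":60},
    {"dp":[0,0,-0.06],"rot":[0,0,0],"fingers":60},
    {"dp":[0,0,-0.06],"rot":[0,0,0],"fingers":60},
    {"dp":[0,0,-0.06],"rot":[0,0,0],"fingers":60},
    {"dp":[0.1,0,-0.05],"rot":[0,0,0],"fingers":65},
    {"dp":[0.1,0,-0.05],"rot":[0,0,0],"fingers":65},
    {"dp":[0,0,0],"rot":[0,0,0],"fingers":65}
  ]
}}

```text
time: 26.45
position: [396.4, -149.7, 199.0]
ee_rot: [0.803, 0.375, 0.421, -0.193]
force: [-0.1, -1.0, -0.8]
opening: 0.76
grip_force: 0.0
```

Run:
```python
from ik import *
log(); standing('orange',1); standing('red',2); r=cups(['yellow'],G)
x,y,a=r['yellow']
Rt=tool(-TH,a); t=tcp(pickg(x,y,a,z=30.5),Rt)
b=rows(t-Rt.apply([0,0,70]),Rt,13,65); rows(t,Rt,3,65,b)
```

```text
26.45 [ 0.6    0.312  0.523  2.088 -0.997  1.477  0.921] [ 396.4 -149.7  199. ] [ 0.803  0.375  0.421 -0.193] [-0.1 -1.  -0.8] 0.7595051163678078 0.0
orange top [436.88 -19.31  -0.67] 4.824 68
orange side [436.59  -9.93   1.34] 1.446 191
red top [ 429.63 -110.52    0.83] 0.144 361
red side [ 431.6  -110.45    0.94] 0.085 517
yellow ('top', 'side') [ 5.64973e+02 -1.92940e+02  3.30000e-02] 1.846 [520, 235]
yellow ('top',) [ 5.61423e+02 -1.94691e+02 -2.20000e-02] 0.241 [520]
yellow ('side',) [ 5.77320e+02 -1.61017e+02 -3.50000e-01] 1.387 [235]
{"dp": [-0.008, 0.036, 0.029], "rot": [-0.008, -0.072, 0.045], "fingers": 65},
{"dp": [-0.002, 0.037, 0.031], "rot": [-0.008, -0.072, 0.044], "fingers": 65},
{"dp": [0.003, 0.035, 0.03], "rot": [-0.009, -0.072, 0.045], "fingers": 65},
{"dp": [0.01, 0.035, 0.031], "rot": [-0.008, -0.072, 0.044], "fingers": 65},
{"dp": [0.016, 0.034, 0.029], "rot": [-0.008, -0.072, 0.045], "fingers": 65},
{"dp": [0.021, 0.032, 0.028], "rot": [-0.008, -0.073, 0.044], "fingers": 65},
{"dp": [0.026, 0.03, 0.026], "rot": [-0.009, -0.072, 0.045], "fingers": 65},
{"dp": [0.031, 0.027, 0.022], "rot": [-0.008, -0.072, 0.044], "fingers": 65},
{"dp": [0.036, 0.026, 0.019], "rot": [-0.008, -0.072, 0.045], "fingers": 65},
{"dp": [0.038, 0.022, 0.016], "rot": [-0.008, -0.072, 0.044], "fingers": 65},
{"dp": [0.042, 0.019, 0.011], "rot": [-0.008, -0.072, 0.045], "fingers": 65},
{"dp": [0.044, 0.016, 0.006], "rot": [-0.009, -0.072, 0.045], "fingers": 65},
{"dp": [0.046, 0.013, 0.002], "rot": [-0.008, -0.072, 0.044], "fingers": 65}
end [ 604.2 -191.6   72.1] mm/row 18.9 deg/row 7.7
{"dp": [0.0, 0.0, 0.058], "rot": [0.0, 0.0, 0.0], "fingers": 65},
{"dp": [0.0, 0.0, 0.058], "rot": [0.0, 0.0, 0.0], "fingers": 65},
{"dp": [0.0, 0.0, 0.059], "rot": [0.0, 0.0, 0.0], "fingers": 65}
end [ 564.1 -193.    14.8] mm/row 23.3 deg/row 0.0
```

```bash
sed -i "s/'yellow':(24,33)/'yellow':(18,36)/" h.py
python3 - <<'E'
from ik import *
r=cups(['yellow'],G)
im=cv2.imread('pics/s3.png'); h=cv2.cvtColor(im,cv2.COLOR_BGR2HSV); print(h[228:244:3,282:306:6].tolist())
E
```

```text
yellow ('top', 'side') [ 5.63199e+02 -1.93741e+02  3.00000e-02] 0.255 [560, 562]
yellow ('top',) [ 5.62873e+02 -1.94276e+02 -1.70000e-02] 0.15 [560]
yellow ('side',) [ 5.64127e+02 -1.93171e+02  1.00000e-02] 0.086 [562]
[[[26, 255, 240], [26, 255, 240], [26, 255, 239], [26, 255, 241]], [[24, 255, 206], [26, 255, 240], [25, 255, 233], [22, 255, 133]], [[22, 255, 129], [22, 255, 136], [22, 255, 134], [22, 255, 136]], [[22, 255, 110], [22, 255, 132], [22, 255, 132], [22, 255, 134]], [[22, 255, 138], [22, 255, 134], [22, 255, 134], [22, 255, 132]], [[20, 134, 196], [22, 255, 134], [18, 79, 196], [10, 16, 239]]]
```

{"op": "move_arm", "data": {
  "plan": [
    {"dp":[-0.008,0.036,0.029],"rot":[-0.008,-0.072,0.045],"fingers":65},
    {"dp":[-0.002,0.037,0.031],"rot":[-0.008,-0.072,0.044],"fingers":65},
    {"dp":[0.003,0.035,0.03],"rot":[-0.009,-0.072,0.045],"fingers":65},
    {"dp":[0.01,0.035,0.031],"rot":[-0.008,-0.072,0.044],"fingers":65},
    {"dp":[0.016,0.034,0.029],"rot":[-0.008,-0.072,0.045],"fingers":65},
    {"dp":[0.021,0.032,0.028],"rot":[-0.008,-0.073,0.044],"fingers":65},
    {"dp":[0.026,0.03,0.026],"rot":[-0.009,-0.072,0.045],"fingers":65},
    {"dp":[0.031,0.027,0.022],"rot":[-0.008,-0.072,0.044],"fingers":65},
    {"dp":[0.036,0.026,0.019],"rot":[-0.008,-0.072,0.045],"fingers":65},
    {"dp":[0.038,0.022,0.016],"rot":[-0.008,-0.072,0.044],"fingers":65},
    {"dp":[0.042,0.019,0.011],"rot":[-0.008,-0.072,0.045],"fingers":65},
    {"dp":[0.044,0.016,0.006],"rot":[-0.009,-0.072,0.052],"fingers":65},
    {"dp":[0.046,0.013,0.002],"rot":[-0.008,-0.072,0.051],"fingers":65},
    {"dp":[0,0,0],"rot":[0,0,0],"fingers":65},
    {"dp":[0,0,0],"rot":[0,0,0],"fingers":65}
  ]
}}

```text
time: 28.72
position: [604.0, -192.8, 73.1]
ee_rot: [0.954, 0.005, -0.301, 0.008]
force: [0.3, 0.1, 1.2]
opening: 0.763
grip_force: 0.0
```

Run:
```python
from ik import *
log()
Rt=tool(-TH,.01); t=tcp(pickg(563.5,-193.7,.01,z=30.5),Rt)
rows(t,Rt,3,65)
```

```text
28.73 [ 0.014  1.165  0.643  0.682 -0.325  1.966 -1.121] [ 604.  -192.8   73.1] [ 0.954  0.005 -0.301  0.008] [0.3 0.1 1.2] 0.7628631769423849 0.0
{"dp": [0.0, 0.0, 0.06], "rot": [0.003, 0.0, -0.001], "fingers": 65},
{"dp": [-0.001, 0.0, 0.059], "rot": [0.002, 0.0, -0.001], "fingers": 65},
{"dp": [0.0, 0.0, 0.06], "rot": [0.003, 0.0, -0.001], "fingers": 65}
end [ 562.6 -193.8   14.7] mm/row 23.8 deg/row 0.3
```

{"op": "move_arm", "data": {
  "plan": [
    {"dp":[0,0,0.06],"rot":[0.003,0,-0.001],"fingers":65},
    {"dp":[-0.001,0,0.059],"rot":[0.002,0,-0.001],"fingers":65},
    {"dp":[0,0,0.06],"rot":[0.003,0,-0.001],"fingers":65},
    {"dp":[0,0,0],"rot":[0,0,0],"fingers":30},
    {"dp":[0,0,0],"rot":[0,0,0],"fingers":30},
    {"dp":[0,0,0],"rot":[0,0,0],"fingers":30},
    {"dp":[0,0,0],"rot":[0,0,0],"fingers":30},
    {"dp":[0,0,0],"rot":[0,0,0],"fingers":30}
  ],
  "force": 30
}}

```text
time: 29.72
position: [564.5, -193.3, 18.7]
ee_rot: [0.954, 0.006, -0.299, 0.002]
force: [1.0, 0.9, 8.5]
opening: 0.509
grip_force: 32.1
```

Run:
```python
from ik import *
lift_plan(3,50,.01,563.5,-193.7)
```

```text
29.73 [-0.036  1.122  0.64   0.941 -0.317  1.772 -1.079] [ 564.5 -193.3   18.7] [ 0.954  0.006 -0.299  0.002] [1.  0.9 8.5] 0.509344034811611 32.06377387046814
yaw 0.012 cup c [ 563.5 -193.3   22. ] in tool [-2.8  0.  -2.1] tilt 34.8
{"dp": [-0.058, 0.0, -0.051], "rot": [0.0, 0.097, 0.0], "fingers": 30},
{"dp": [-0.05, 0.0, -0.059], "rot": [0.0, 0.096, 0.0], "fingers": 30},
{"dp": [-0.04, -0.001, -0.066], "rot": [0.0, 0.097, 0.001], "fingers": 30},
{"dp": [-0.03, 0.0, -0.071], "rot": [0.0, 0.097, 0.0], "fingers": 30}
end [ 534.6 -193.2  138.5] mm/row 30.9 deg/row 8.7
place [ 424.12677382 -194.46540967   61.05189719]
{"dp": [-0.023, 0.0, -0.002], "rot": [0.022, 0.048, -0.042], "fingers": 30},
{"dp": [-0.023, -0.002, -0.003], "rot": [0.022, 0.048, -0.042], "fingers": 30},
{"dp": [-0.022, -0.003, -0.005], "rot": [0.022, 0.047, -0.042], "fingers": 30},
{"dp": [-0.022, -0.005, -0.006], "rot": [0.022, 0.048, -0.042], "fingers": 30},
{"dp": [-0.021, -0.006, -0.008], "rot": [0.022, 0.048, -0.042], "fingers": 30},
{"dp": [-0.019, -0.008, -0.009], "rot": [0.022, 0.048, -0.042], "fingers": 30},
{"dp": [-0.018, -0.01, -0.01], "rot": [0.022, 0.048, -0.042], "fingers": 30},
{"dp": [-0.017, -0.011, -0.011], "rot": [0.022, 0.047, -0.042], "fingers": 30},
{"dp": [-0.015, -0.013, -0.012], "rot": [0.022, 0.048, -0.042], "fingers": 30},
{"dp": [-0.014, -0.014, -0.013], "rot": [0.022, 0.048, -0.042], "fingers": 30},
{"dp": [-0.011, -0.015, -0.013], "rot": [0.023, 0.048, -0.042], "fingers": 30},
{"dp": [-0.01, -0.017, -0.013], "rot": [0.022, 0.048, -0.042], "fingers": 30}
end [ 423.9 -194.4  145.9] mm/row 9.2 deg/row 6.1
```

{"op": "move_arm", "data": {
  "plan": [
    {"dp":[-0.058,0,-0.051],"rot":[0,0.097,0],"fingers":30},
    {"dp":[-0.05,0,-0.059],"rot":[0,0.096,0],"fingers":30},
    {"dp":[-0.04,-0.001,-0.066],"rot":[0,0.097,0.001],"fingers":30},
    {"dp":[-0.03,0,-0.071],"rot":[0,0.097,0],"fingers":30},
    {"dp":[-0.023,0,-0.002],"rot":[0.022,0.048,-0.042],"fingers":30},
    {"dp":[-0.023,-0.002,-0.003],"rot":[0.022,0.048,-0.042],"fingers":30},
    {"dp":[-0.022,-0.003,-0.005],"rot":[0.022,0.047,-0.042],"fingers":30},
    {"dp":[-0.022,-0.005,-0.006],"rot":[0.022,0.048,-0.042],"fingers":30},
    {"dp":[-0.021,-0.006,-0.008],"rot":[0.022,0.048,-0.042],"fingers":30},
    {"dp":[-0.019,-0.008,-0.009],"rot":[0.022,0.048,-0.042],"fingers":30},
    {"dp":[-0.018,-0.01,-0.01],"rot":[0.022,0.048,-0.042],"fingers":30},
    {"dp":[-0.017,-0.011,-0.011],"rot":[0.022,0.047,-0.042],"fingers":30},
    {"dp":[-0.015,-0.013,-0.012],"rot":[0.022,0.048,-0.042],"fingers":30},
    {"dp":[-0.014,-0.014,-0.013],"rot":[0.022,0.048,-0.042],"fingers":30},
    {"dp":[-0.011,-0.015,-0.013],"rot":[0.023,0.048,-0.042],"fingers":30},
    {"dp":[-0.01,-0.017,-0.013],"rot":[0.022,0.048,-0.042],"fingers":30},
    {"dp":[0,0,0],"rot":[0,0,0],"fingers":30},
    {"dp":[0,0,0],"rot":[0,0,0],"fingers":30}
  ]
}}

```text
time: 31.98
position: [423.9, -194.8, 143.3]
ee_rot: [0.804, 0.374, 0.419, -0.196]
force: [0.1, 0.6, 0.4]
opening: 0.509
grip_force: 31.1
```

Run:
```python
from ik import *
log(); cup_now()
t,Q=place_pose(3,50); b=rows(t+[0,0,50],Q,4,30); rows(t+[0,0,-1],Q,6,30,b)
```

```text
31.98 [ 0.678  0.502  0.457  1.987 -1.053  1.465  1.003] [ 423.9 -194.8  143.3] [ 0.804  0.374  0.419 -0.196] [0.1 0.6 0.4] 0.5089896604462878 31.051073670387268
cup at [ 421.7 -197.3  142.2] closed dir [0.001 0.    1.   ]
{"dp": [-0.016, 0.0, 0.012], "rot": [0.0, 0.0, 0.0], "fingers": 30},
{"dp": [-0.017, 0.0, 0.011], "rot": [0.0, 0.0, 0.0], "fingers": 30},
{"dp": [-0.016, 0.0, 0.012], "rot": [0.0, 0.0, -0.001], "fingers": 30},
{"dp": [-0.016, 0.0, 0.012], "rot": [0.0, 0.001, 0.0], "fingers": 30}
end [ 424.2 -194.3  111.2] mm/row 8.1 deg/row 0.0
{"dp": [-0.018, 0.0, 0.012], "rot": [0.0, 0.0, 0.0], "fingers": 30},
{"dp": [-0.017, 0.0, 0.012], "rot": [0.0, 0.0, 0.0], "fingers": 30},
{"dp": [-0.018, 0.0, 0.012], "rot": [0.0, 0.0, 0.0], "fingers": 30},
{"dp": [-0.017, 0.0, 0.012], "rot": [0.0, 0.0, 0.0], "fingers": 30},
{"dp": [-0.018, 0.0, 0.012], "rot": [0.0, 0.0, 0.0], "fingers": 30},
{"dp": [-0.017, 0.0, 0.013], "rot": [0.0, 0.0, 0.0], "fingers": 30}
end [ 424.3 -194.3   60. ] mm/row 8.5 deg/row 0.0
```

{"op": "move_arm", "data": {
  "plan": [
    {"dp":[-0.016,0,0.012],"rot":[0,0,0],"fingers":30},
    {"dp":[-0.017,0,0.011],"rot":[0,0,0],"fingers":30},
    {"dp":[-0.016,0,0.012],"rot":[0,0,0],"fingers":30},
    {"dp":[-0.016,0,0.012],"rot":[0,0,0],"fingers":30},
    {"dp":[-0.018,0,0.012],"rot":[0,0,0],"fingers":30},
    {"dp":[-0.017,0,0.012],"rot":[0,0,0],"fingers":30},
    {"dp":[-0.018,0,0.012],"rot":[0,0,0],"fingers":30},
    {"dp":[-0.017,0,0.012],"rot":[0,0,0],"fingers":30},
    {"dp":[-0.018,0,0.012],"rot":[0,0,0],"fingers":30},
    {"dp":[-0.017,0,0.013],"rot":[0,0,0],"fingers":30},
    {"dp":[0,0,0],"rot":[0,0,0],"fingers":30},
    {"dp":[0,0,0],"rot":[0,0,0],"fingers":30}
  ]
}}

```text
time: 33.48
position: [424.0, -193.6, 61.4]
ee_rot: [0.802, 0.374, 0.422, -0.197]
force: [-3.2, -1.4, 8.5]
opening: 0.51
grip_force: 31.9
```

{"op": "move_arm", "data": {
  "plan": [
    {"dp":[0,0,0],"rot":[0,0,0],"fingers":60},
    {"dp":[0,0,0],"rot":[0,0,0],"fingers":60},
    {"dp":[0,0,0],"rot":[0,0,0],"fingers":60},
    {"dp":[0,0,-0.03],"rot":[0,0,0],"fingers":60},
    {"dp":[0,0,-0.06],"rot":[0,0,0],"fingers":60},
    {"dp":[0,0,-0.06],"rot":[0,0,0],"fingers":60},
    {"dp":[0,0,-0.06],"rot":[0,0,0],"fingers":60},
    {"dp":[0.1,0,-0.05],"rot":[0,0,0],"fingers":65},
    {"dp":[0.1,0,-0.05],"rot":[0,0,0],"fingers":65},
    {"dp":[0.1,0,-0.05],"rot":[0,0,0],"fingers":65},
    {"dp":[0,0,0],"rot":[0,0,0],"fingers":65}
  ]
}}

```text
time: 34.85
position: [392.2, -233.7, 243.5]
ee_rot: [0.803, 0.376, 0.421, -0.193]
force: [-0.7, 0.1, 0.2]
opening: 0.763
grip_force: 0.0
```

Run:
```python
from ik import *
log(); standing('red',2);standing('yellow',3); r=cups(['green'],G); shot('top','t4')
a=rows([470,-60,300],tool(0,d(20)),9,65)
```

```text
34.85 [ 0.722  0.379  0.519  1.854 -0.948  1.648  0.852] [ 392.2 -233.7  243.5] [ 0.803  0.376  0.421 -0.193] [-0.7  0.1  0.2] 0.762581416142713 0.0
red top [ 429.59 -110.25   -0.66] 0.175 350
red side [ 431.33 -105.47    1.06] 0.517 364
yellow top [ 418.77 -205.88   -0.73] 0.11 417
yellow side [ 420.88 -204.88    0.94] 0.042 600
green ('top', 'side') [ 5.53728e+02  1.46807e+02 -1.19000e-01] 0.372 [513, 363]
green ('top',) [ 5.51327e+02  1.46085e+02 -1.20000e-02] 0.195 [513]
green ('side',) [ 5.54298e+02  1.46037e+02 -2.36000e-01] 0.124 [363]
{"dp": [0.043, -0.014, 0.032], "rot": [-0.018, -0.066, 0.034], "fingers": 65},
{"dp": [0.045, -0.017, 0.027], "rot": [-0.018, -0.067, 0.034], "fingers": 65},
{"dp": [0.046, -0.021, 0.022], "rot": [-0.018, -0.066, 0.034], "fingers": 65},
{"dp": [0.047, -0.023, 0.016], "rot": [-0.019, -0.067, 0.034], "fingers": 65},
{"dp": [0.048, -0.027, 0.01], "rot": [-0.018, -0.066, 0.033], "fingers": 65},
{"dp": [0.046, -0.029, 0.005], "rot": [-0.018, -0.067, 0.034], "fingers": 65},
{"dp": [0.046, -0.031, -0.001], "rot": [-0.018, -0.066, 0.034], "fingers": 65},
{"dp": [0.043, -0.034, -0.006], "rot": [-0.018, -0.067, 0.034], "fingers": 65},
{"dp": [0.04, -0.036, -0.012], "rot": [-0.018, -0.066, 0.034], "fingers": 65}
end [470.  -60.  299.9] mm/row 22.1 deg/row 6.9
```

View pics/t4.png

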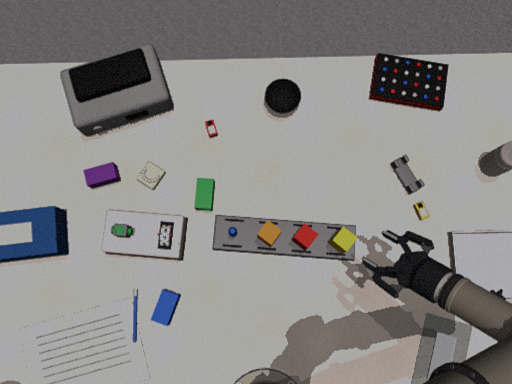

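Orange (270,233), red (305,236) and yellow (344,240) are seated. Peg 0 at (233,231) is free. Green lies at (204,194). I'll untilt and turn the wrist over for the mirrored approach.

```bash
sed -i "s/'green':(45,75)/'green':(38,90)/; s/>120)&(h\[...,2\]>50))/>90)\&(h[...,2]>25))/" h.py
python3 - <<'E'
from ik import *
r=cups(['green'],G)
a=rows([450,-150,300],tool(0,d(50)),6,65)
b=rows([520,100,250],tool(0,d(179.9)),13,65,a)
E
```

```text
green ('top', 'side') [ 5.53163e+02  1.46949e+02 -1.55000e-01] 0.275 [543, 371]
green ('top',) [ 5.53222e+02  1.46673e+02 -2.50000e-02] 0.138 [543]
green ('side',) [ 5.54650e+02  1.46346e+02 -2.57000e-01] 0.09 [371]
{"dp": [0.045, -0.003, 0.02], "rot": [0.0, -0.102, 0.0], "fingers": 65},
{"dp": [0.047, -0.004, 0.013], "rot": [-0.001, -0.103, -0.001], "fingers": 65},
{"dp": [0.048, -0.003, 0.004], "rot": [0.0, -0.102, 0.0], "fingers": 65},
{"dp": [0.049, -0.004, -0.003], "rot": [-0.001, -0.102, 0.0], "fingers": 65},
{"dp": [0.048, -0.003, -0.01], "rot": [0.0, -0.102, 0.0], "fingers": 65},
{"dp": [0.045, -0.004, -0.019], "rot": [0.0, -0.103, -0.001], "fingers": 65}
end [ 449.8 -150.   300.1] mm/row 19.6 deg/row 9.2
{"dp": [0.046, -0.021, 0.01], "rot": [0.0, 0.0, -0.111], "fingers": 65},
{"dp": [0.048, -0.012, 0.009], "rot": [0.0, 0.0, -0.111], "fingers": 65},
{"dp": [0.05, -0.004, 0.01], "rot": [0.0, 0.0, -0.111], "fingers": 65},
{"dp": [0.049, 0.005, 0.01], "rot": [0.0, 0.0, -0.111], "fingers": 65},
{"dp": [0.048, 0.014, 0.009], "rot": [0.0, 0.0, -0.111], "fingers": 65},
{"dp": [0.045, 0.021, 0.01], "rot": [0.0, 0.0, -0.111], "fingers": 65},
{"dp": [0.041, 0.03, 0.009], "rot": [0.0, 0.0, -0.111], "fingers": 65},
{"dp": [0.035, 0.035, 0.01], "rot": [0.0, 0.0, -0.111], "fingers": 65},
{"dp": [0.028, 0.041, 0.01], "rot": [0.0, 0.0, -0.111], "fingers": 65},
{"dp": [0.021, 0.046, 0.009], "rot": [0.0, 0.0, -0.111], "fingers": 65},
{"dp": [0.012, 0.048, 0.01], "rot": [0.0, 0.0, -0.111], "fingers": 65},
{"dp": [0.004, 0.05, 0.01], "rot": [0.0, 0.0, -0.111], "fingers": 65},
{"dp": [-0.005, 0.05, 0.009], "rot": [0.0, 0.0, -0.111], "fingers": 65}
end [520.  100.1 250.1] mm/row 20.3 deg/row 10.0
```

Run:
```python
from ik import *
o=[]
for n in('top','side'):
    im=cv2.cvtColor(capture(n),cv2.COLOR_RGB2BGR); u,v=proj(n,[553,147,22]).round().astype(int)
    s=10; c=cv2.resize(im[v-24:v+24,u-32:u+32],None,fx=s,fy=s,interpolation=cv2.INTER_NEAREST)
    for yaw,col in((-.02,(255,255,255)),(-.25,(0,0,0))):
        P=np.array([proj(n,p) for p in boxpts(553.3,146.7,yaw,22,(80,44,44))])
        for i in range(8):
            for j in range(i):
                if bin(i^j).count('1')==1: cv2.line(c,*[tuple(int(t) for t in ((P[k]-[u-32,v-24]+.5)*s)) for k in(i,j)],col,1)
    o.append(c)
cv2.imwrite('pics/g5.png',cv2.resize(np.hstack(o),(800,300)))
```

```text
(no output)
```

View pics/g5.png

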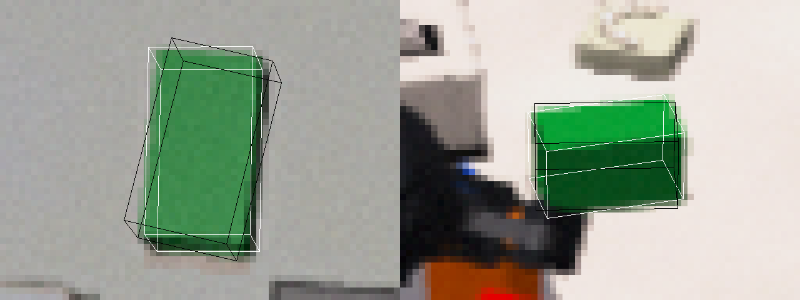

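The white outline (yaw ≈ -0.03) matches the green block in the top view. The side view is partly hidden by the gripper. I'll use (553, 146.7, -0.03).

{"op": "move_arm", "data": {
  "plan": [
    {"dp":[0.045,-0.003,0.02],"rot":[0,-0.102,0],"fingers":65},
    {"dp":[0.047,-0.004,0.013],"rot":[0,-0.103,-0.001],"fingers":65},
    {"dp":[0.048,-0.003,0.004],"rot":[0,-0.102,0],"fingers":65},
    {"dp":[0.049,-0.004,-0.003],"rot":[-0.001,-0.102,0],"fingers":65},
    {"dp":[0.048,-0.003,-0.01],"rot":[0,-0.102,0],"fingers":65},
    {"dp":[0.045,-0.004,-0.019],"rot":[0,-0.103,-0.001],"fingers":65},
    {"dp":[0.046,-0.021,0.01],"rot":[0,0,-0.111],"fingers":65},
    {"dp":[0.048,-0.012,0.009],"rot":[0,0,-0.111],"fingers":65},
    {"dp":[0.05,-0.004,0.01],"rot":[0,0,-0.111],"fingers":65},
    {"dp":[0.049,0.005,0.01],"rot":[0,0,-0.111],"fingers":65},
    {"dp":[0.048,0.014,0.009],"rot":[0,0,-0.111],"fingers":65},
    {"dp":[0.045,0.021,0.01],"rot":[0,0,-0.111],"fingers":65},
    {"dp":[0.041,0.03,0.009],"rot":[0,0,-0.111],"fingers":65},
    {"dp":[0.035,0.035,0.01],"rot":[0,0,-0.111],"fingers":65},
    {"dp":[0.028,0.041,0.01],"rot":[0,0,-0.111],"fingers":65},
    {"dp":[0.021,0.046,0.009],"rot":[0,0,-0.111],"fingers":65},
    {"dp":[0.012,0.048,0.01],"rot":[0,0,-0.111],"fingers":65},
    {"dp":[0.004,0.05,0.01],"rot":[0,0,-0.111],"fingers":65},
    {"dp":[-0.005,0.05,0.009],"rot":[0,0,-0.111],"fingers":65},
    {"dp":[0,0,0],"rot":[0,0,0],"fingers":65}
  ]
}}

```text
time: 37.9
position: [519.1, 102.0, 249.9]
ee_rot: [-0.0, 1.0, 0.0, -0.001]
force: [-1.1, -0.9, -0.1]
opening: 0.757
grip_force: 0.0
```

Run:
```python
from ik import *
log()
Rt=tool(-TH,-.03,1); t=tcp(pickg(553,146.7,-.03,z=30.5),Rt)
a=rows(t-Rt.apply([0,0,70]),Rt,8,65); rows(t,Rt,3,65,a); shot('top','t6'); standing('orange',1)
```

```text
37.9 [-0.147  0.264 -0.099  1.529  0.026  1.352  1.323] [519.1 102.  249.9] [-0.     1.     0.    -0.001] [-1.1 -0.9 -0.1] 0.7571408464614306 0.0
{"dp": [-0.023, 0.014, 0.055], "rot": [-0.001, 0.048, 0.002], "fingers": 65},
{"dp": [-0.027, 0.013, 0.054], "rot": [0.0, 0.049, 0.003], "fingers": 65},
{"dp": [-0.031, 0.014, 0.051], "rot": [-0.001, 0.048, 0.002], "fingers": 65},
{"dp": [-0.035, 0.014, 0.049], "rot": [-0.001, 0.049, 0.003], "fingers": 65},
{"dp": [-0.038, 0.013, 0.046], "rot": [-0.001, 0.048, 0.002], "fingers": 65},
{"dp": [-0.042, 0.014, 0.043], "rot": [0.0, 0.048, 0.002], "fingers": 65},
{"dp": [-0.045, 0.014, 0.04], "rot": [-0.001, 0.049, 0.003], "fingers": 65},
{"dp": [-0.048, 0.014, 0.036], "rot": [-0.001, 0.048, 0.002], "fingers": 65}
end [592.4 145.4  72.3] mm/row 24.6 deg/row 4.4
{"dp": [0.0, 0.0, 0.058], "rot": [0.0, 0.0, 0.0], "fingers": 65},
{"dp": [0.0, 0.0, 0.059], "rot": [0.0, 0.0, 0.0], "fingers": 65},
{"dp": [0.0, 0.0, 0.058], "rot": [0.0, 0.0, 0.0], "fingers": 65}
end [552.3 146.6  15. ] mm/row 23.4 deg/row 0.0
orange top [440.41 -21.09  -0.65] 2.738 107
orange side [441.84 -13.42  -0.55] 0.647 302
```

{"op": "move_arm", "data": {
  "plan": [
    {"dp":[-0.023,0.014,0.055],"rot":[-0.001,0.048,0.002],"fingers":65},
    {"dp":[-0.027,0.013,0.054],"rot":[0,0.049,0.003],"fingers":65},
    {"dp":[-0.031,0.014,0.051],"rot":[-0.001,0.048,0.002],"fingers":65},
    {"dp":[-0.035,0.014,0.049],"rot":[-0.001,0.049,0.003],"fingers":65},
    {"dp":[-0.038,0.013,0.046],"rot":[-0.001,0.048,0.002],"fingers":65},
    {"dp":[-0.042,0.014,0.043],"rot":[0,0.048,0.002],"fingers":65},
    {"dp":[-0.045,0.014,0.04],"rot":[-0.001,0.049,0.003],"fingers":65},
    {"dp":[-0.048,0.014,0.036],"rot":[-0.001,0.048,0.002],"fingers":65},
    {"dp":[0,0,0],"rot":[0,0,0],"fingers":65},
    {"dp":[0,0,0],"rot":[0,0,0],"fingers":65},
    {"dp":[0,0,0.058],"rot":[0,0,0],"fingers":65},
    {"dp":[0,0,0.059],"rot":[0,0,0],"fingers":65},
    {"dp":[0,0,0.058],"rot":[0,0,0],"fingers":65},
    {"dp":[0,0,0],"rot":[0,0,0],"fingers":65},
    {"dp":[0,0,0],"rot":[0,0,0],"fingers":30},
    {"dp":[0,0,0],"rot":[0,0,0],"fingers":30},
    {"dp":[0,0,0],"rot":[0,0,0],"fingers":30},
    {"dp":[0,0,0],"rot":[0,0,0],"fingers":30},
    {"dp":[0,0,0],"rot":[0,0,0],"fingers":30}
  ],
  "force": 30
}}

```text
time: 40.42
position: [555.5, 144.7, 19.1]
ee_rot: [0.015, 0.955, 0.005, -0.297]
force: [0.7, -0.3, 7.0]
opening: 0.519
grip_force: 30.8
```

Run:
```python
from ik import *
lift_plan(0,-45,-.03,553,146.7)
```

```text
40.42 [-0.158  1.007 -0.093  1.019 -0.072  1.703  1.32 ] [555.5 144.7  19.1] [ 0.015  0.955  0.005 -0.297] [ 0.7 -0.3  7. ] 0.5186265931592845 30.819481186335906
yaw -0.032 cup c [552.9 144.8  22. ] in tool [ 3.8  0.  -0.9] tilt 34.6
{"dp": [0.058, -0.001, -0.051], "rot": [0.0, -0.096, 0.0], "fingers": 30},
{"dp": [0.05, 0.0, -0.059], "rot": [0.0, -0.096, -0.001], "fingers": 30},
{"dp": [0.04, -0.001, -0.066], "rot": [0.001, -0.096, 0.0], "fingers": 30},
{"dp": [0.03, 0.0, -0.072], "rot": [0.0, -0.097, 0.0], "fingers": 30}
end [525.4 144.8 139.3] mm/row 30.9 deg/row 8.7
place [452.05275669  69.94724331  62.57762107]
{"dp": [0.015, -0.016, -0.002], "rot": [0.019, -0.049, 0.037], "fingers": 30},
{"dp": [0.014, -0.017, -0.002], "rot": [0.02, -0.048, 0.037], "fingers": 30},
{"dp": [0.012, -0.018, -0.003], "rot": [0.019, -0.049, 0.036], "fingers": 30},
{"dp": [0.011, -0.018, -0.003], "rot": [0.019, -0.049, 0.037], "fingers": 30},
{"dp": [0.01, -0.019, -0.003], "rot": [0.02, -0.049, 0.037], "fingers": 30},
{"dp": [0.009, -0.02, -0.004], "rot": [0.019, -0.048, 0.037], "fingers": 30},
{"dp": [0.007, -0.021, -0.003], "rot": [0.019, -0.049, 0.037], "fingers": 30},
{"dp": [0.005, -0.021, -0.004], "rot": [0.019, -0.049, 0.036], "fingers": 30},
{"dp": [0.004, -0.021, -0.003], "rot": [0.02, -0.049, 0.037], "fingers": 30},
{"dp": [0.003, -0.022, -0.002], "rot": [0.019, -0.048, 0.037], "fingers": 30},
{"dp": [0.001, -0.021, -0.003], "rot": [0.019, -0.049, 0.037], "fingers": 30},
{"dp": [0.0, -0.022, -0.001], "rot": [0.02, -0.049, 0.036], "fingers": 30}
end [452.2  69.9 147.5] mm/row 8.8 deg/row 5.8
```

{"op": "move_arm", "data": {
  "plan": [
    {"dp":[0.058,-0.001,-0.051],"rot":[0,-0.096,0],"fingers":30},
    {"dp":[0.05,0,-0.059],"rot":[0,-0.096,-0.001],"fingers":30},
    {"dp":[0.04,-0.001,-0.066],"rot":[0.001,-0.096,0],"fingers":30},
    {"dp":[0.03,0,-0.072],"rot":[0,-0.097,0],"fingers":30},
    {"dp":[0.015,-0.016,-0.002],"rot":[0.019,-0.049,0.037],"fingers":30},
    {"dp":[0.014,-0.017,-0.002],"rot":[0.02,-0.048,0.037],"fingers":30},
    {"dp":[0.012,-0.018,-0.003],"rot":[0.019,-0.049,0.036],"fingers":30},
    {"dp":[0.011,-0.018,-0.003],"rot":[0.019,-0.049,0.037],"fingers":30},
    {"dp":[0.01,-0.019,-0.003],"rot":[0.02,-0.049,0.037],"fingers":30},
    {"dp":[0.009,-0.02,-0.004],"rot":[0.019,-0.048,0.037],"fingers":30},
    {"dp":[0.007,-0.021,-0.003],"rot":[0.019,-0.049,0.037],"fingers":30},
    {"dp":[0.005,-0.021,-0.004],"rot":[0.019,-0.049,0.036],"fingers":30},
    {"dp":[0.004,-0.021,-0.003],"rot":[0.02,-0.049,0.037],"fingers":30},
    {"dp":[0.003,-0.022,-0.002],"rot":[0.019,-0.048,0.037],"fingers":30},
    {"dp":[0.001,-0.021,-0.003],"rot":[0.019,-0.049,0.037],"fingers":30},
    {"dp":[0,-0.022,-0.001],"rot":[0.02,-0.049,0.036],"fingers":30},
    {"dp":[0,0,0],"rot":[0,0,0],"fingers":30},
    {"dp":[0,0,0],"rot":[0,0,0],"fingers":30}
  ]
}}

```text
time: 42.68
position: [451.6, 70.3, 145.4]
ee_rot: [0.338, 0.819, -0.178, 0.428]
force: [1.0, -0.2, -1.0]
opening: 0.508
grip_force: 31.0
```

Run:
```python
from ik import *
log(); cup_now()
t,Q=place_pose(0,-45); b=rows(t+[0,0,50],Q,4,30); rows(t+[0,0,-1],Q,6,30,b)
shot('side','s7')
```

```text
42.67 [-9.140e-01  2.990e-01  2.000e-03  2.259e+00  1.113e+00  1.139e+00
 -9.210e-01] [451.6  70.3 145.4] [ 0.338  0.819 -0.178  0.428] [ 1.  -0.2 -1. ] 0.5077370532896218 31.032745242118835
cup at [449.5  72.4 142.9] closed dir [0.004 0.    1.   ]
{"dp": [0.017, 0.0, 0.012], "rot": [0.0, 0.0, 0.0], "fingers": 30},
{"dp": [0.016, 0.0, 0.012], "rot": [0.0, -0.001, 0.001], "fingers": 30},
{"dp": [0.017, 0.0, 0.012], "rot": [0.0, 0.0, 0.0], "fingers": 30},
{"dp": [0.017, 0.0, 0.012], "rot": [-0.001, -0.001, 0.001], "fingers": 30}
end [451.9  69.9 112.5] mm/row 8.2 deg/row 0.1
{"dp": [0.017, 0.0, 0.012], "rot": [0.0, 0.0, 0.0], "fingers": 30},
{"dp": [0.018, 0.0, 0.012], "rot": [0.0, 0.0, 0.0], "fingers": 30},
{"dp": [0.017, 0.0, 0.012], "rot": [0.0, 0.0, 0.0], "fingers": 30},
{"dp": [0.018, 0.0, 0.012], "rot": [0.0, 0.0, 0.0], "fingers": 30},
{"dp": [0.017, 0.0, 0.012], "rot": [0.0, 0.0, 0.0], "fingers": 30},
{"dp": [0.018, 0.0, 0.012], "rot": [0.0, 0.0, 0.0], "fingers": 30}
end [451.8  70.   61.5] mm/row 8.5 deg/row 0.0
```

View pics/s7.png

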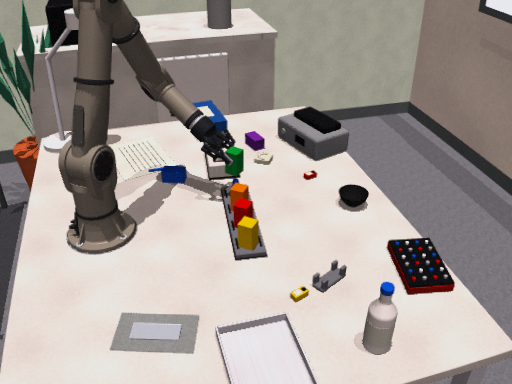

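Green is held upright at (233,160), just above peg 0 at (234,184). The other three are seated. Lowering it now.

{"op": "move_arm", "data": {
  "plan": [
    {"dp":[0.017,0,0.012],"rot":[0,0,0],"fingers":30},
    {"dp":[0.016,0,0.012],"rot":[0,-0.001,0.001],"fingers":30},
    {"dp":[0.017,0,0.012],"rot":[0,0,0],"fingers":30},
    {"dp":[0.017,0,0.012],"rot":[-0.001,-0.001,0.001],"fingers":30},
    {"dp":[0.017,0,0.012],"rot":[0,0,0],"fingers":30},
    {"dp":[0.018,0,0.012],"rot":[0,0,0],"fingers":30},
    {"dp":[0.017,0,0.012],"rot":[0,0,0],"fingers":30},
    {"dp":[0.018,0,0.012],"rot":[0,0,0],"fingers":30},
    {"dp":[0.017,0,0.012],"rot":[0,0,0],"fingers":30},
    {"dp":[0.018,0,0.012],"rot":[0,0,0],"fingers":30},
    {"dp":[0,0,0],"rot":[0,0,0],"fingers":30},
    {"dp":[0,0,0],"rot":[0,0,0],"fingers":30}
  ]
}}

```text
time: 44.22
position: [452.4, 68.5, 64.2]
ee_rot: [0.338, 0.816, -0.179, 0.434]
force: [-5.2, 2.8, 13.9]
opening: 0.515
grip_force: 32.6
```

{"op": "move_arm", "data": {
  "plan": [
    {"dp":[0,0,0],"rot":[0,0,0],"fingers":60},
    {"dp":[0,0,0],"rot":[0,0,0],"fingers":60},
    {"dp":[0,0,0],"rot":[0,0,0],"fingers":60},
    {"dp":[0,0,-0.03],"rot":[0,0,0],"fingers":60},
    {"dp":[0,0,-0.06],"rot":[0,0,0],"fingers":60},
    {"dp":[0,0,-0.06],"rot":[0,0,0],"fingers":60},
    {"dp":[0,0,-0.06],"rot":[0,0,0],"fingers":60},
    {"dp":[-0.1,0,-0.05],"rot":[0,0,0],"fingers":60},
    {"dp":[-0.1,0,-0.05],"rot":[0,0,0],"fingers":60},
    {"dp":[-0.1,0,-0.05],"rot":[0,0,0],"fingers":60},
    {"dp":[0,0,0],"rot":[0,0,0],"fingers":60}
  ]
}}

```text
time: 45.6
position: [415.9, 106.4, 244.2]
ee_rot: [0.34, 0.818, -0.175, 0.431]
force: [0.8, -0.6, -1.3]
opening: 0.7
grip_force: 0.0
```

Run:
```python
from ik import *
log()
for c,k in(('green',0),('orange',1),('red',2),('yellow',3)): standing(c,k)
im=shot('side','s8'); im2=shot('top','t8')
print([(round(x['p'],2),w('top',x['point']).round(1)) for x in tip_of('wheel_top','top')[:2]],[(round(x['p'],2),w('top',x['point']).round(1)) for x in tip_of('start_mid','top')[:1]])
print([(round(x['p'],2),w('side',x['point']).round(1)) for x in tip_of('wheel_top','side')[:1]],[(round(x['p'],2),w('side',x['point']).round(1)) for x in tip_of('start_mid','side')[:1]],[(round(x['p'],2),w('side',x['point']).round(1)) for x in tip_of('control','side')[:1]])
u,v=proj('top',[440,295,65]).round().astype(int)
c1=cv2.resize(im2[v-28:v+28,u-48:u+48,::-1],None,fx=8,fy=8,interpolation=cv2.INTER_CUBIC)
u,v=proj('side',[440,260,70]).round().astype(int)
c2=cv2.resize(im[v-28:v+28,u-48:u+48,::-1],None,fx=8,fy=8,interpolation=cv2.INTER_CUBIC)
cv2.imwrite('pics/c8.png',cv2.resize(np.vstack([c1,c2]),(514,600)))
```

```text
45.6 [-0.989  0.12  -0.064  2.148  0.953  1.372 -0.725] [415.9 106.4 244.2] [ 0.34   0.818 -0.175  0.431] [ 0.8 -0.6 -1.3] 0.6995853684060561 0.0
green top [448.45  73.39   0.77] 0.106 364
green side [448.64  78.18   1.03] 0.627 281
orange top [439.63 -20.45  -0.64] 3.91 81
orange side [442.87 -13.42   1.08] 0.666 293
red top [ 429.41 -110.08    0.86] 0.056 400
red side [ 431.55 -109.33    0.98] 0.504 378
yellow top [ 418.79 -205.18   -0.72] 0.056 443
yellow side [ 421.53 -206.09    0.87] 0.045 612
[(0.96, array([438.4, 240.3,  76.9]))] [(0.75, array([452.3, 348.1,  89.4]))]
[(0.95, array([437.6, 238.6,  81. ]))] [(0.8, array([452.4, 343.4,  90.3]))] [(0.82, array([449.4, 301.6,   0.7]))]
```

View pics/c8.png

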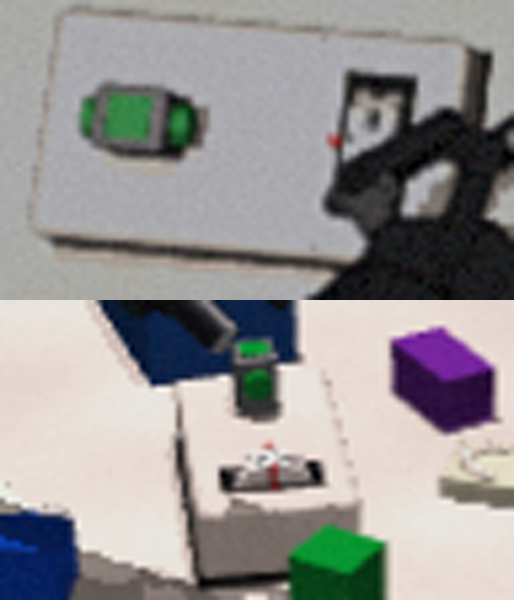

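Run:
```python
from ik import *
rows([430,-120,320],tool(0,d(-20),1),9,0)
```

```text
{"dp": [-0.045, -0.041, 0.026], "rot": [-0.015, 0.067, -0.028], "fingers": 0},
{"dp": [-0.045, -0.044, 0.021], "rot": [-0.015, 0.068, -0.029], "fingers": 0},
{"dp": [-0.045, -0.047, 0.015], "rot": [-0.015, 0.067, -0.028], "fingers": 0},
{"dp": [-0.044, -0.049, 0.009], "rot": [-0.015, 0.067, -0.028], "fingers": 0},
{"dp": [-0.043, -0.05, 0.003], "rot": [-0.015, 0.068, -0.028], "fingers": 0},
{"dp": [-0.04, -0.053, -0.002], "rot": [-0.015, 0.067, -0.029], "fingers": 0},
{"dp": [-0.038, -0.054, -0.008], "rot": [-0.015, 0.067, -0.028], "fingers": 0},
{"dp": [-0.034, -0.056, -0.013], "rot": [-0.015, 0.068, -0.028], "fingers": 0},
{"dp": [-0.03, -0.056, -0.018], "rot": [-0.015, 0.067, -0.029], "fingers": 0}
end [ 430.2 -119.9  320.1] mm/row 26.6 deg/row 6.7
```

{"op": "move_arm", "data": {
  "plan": [
    {"dp":[-0.045,-0.041,0.026],"rot":[-0.015,0.067,-0.028],"fingers":0},
    {"dp":[-0.045,-0.044,0.021],"rot":[-0.015,0.068,-0.029],"fingers":0},
    {"dp":[-0.045,-0.047,0.015],"rot":[-0.015,0.067,-0.028],"fingers":0},
    {"dp":[-0.044,-0.049,0.009],"rot":[-0.015,0.067,-0.028],"fingers":0},
    {"dp":[-0.043,-0.05,0.003],"rot":[-0.015,0.068,-0.028],"fingers":0},
    {"dp":[-0.04,-0.053,-0.002],"rot":[-0.015,0.067,-0.029],"fingers":0},
    {"dp":[-0.038,-0.054,-0.008],"rot":[-0.015,0.067,-0.028],"fingers":0},
    {"dp":[-0.034,-0.056,-0.013],"rot":[-0.015,0.068,-0.028],"fingers":0},
    {"dp":[-0.03,-0.056,-0.018],"rot":[-0.015,0.067,-0.029],"fingers":0},
    {"dp":[0,0,0],"rot":[0,0,0],"fingers":0}
  ]
}}

```text
time: 47.6
position: [430.9, -123.8, 320.2]
ee_rot: [0.177, 0.984, -0.003, -0.0]
force: [0.1, -0.1, -0.8]
opening: -0.003
grip_force: 0.0
```

```bash
cat >> h.py <<'E'
def avg(n,k=6):
    return np.mean([capture(n).astype(float) for _ in range(k)],0).astype(np.uint8)
def unroll(im,n,wt,yaw,px=4):
    """cylinder texture: rows = rim mm (top row = far side), cols = width (left = +y)"""
    ax=np.array([-np.sin(yaw),np.cos(yaw),0]); fx=np.array([np.cos(yaw),np.sin(yaw),0]); c=np.array(wt)-[0,0,30]
    S=np.arange(34,-34,-1/px); Y=np.arange(16,-16,-1/px)
    uv=np.array([[proj(n,c+ax*y+30*(np.sin(s/30)*fx+np.cos(s/30)*np.array([0,0,1]))) for y in Y] for s in S]).astype(np.float32)
    return cv2.remap(im,uv[...,0],uv[...,1],cv2.INTER_CUBIC)
E
python3 - <<'E'
from ik import *
it=avg('top'); cv2.imwrite('pics/avg9.png',it[...,::-1])
m=masks_of('control','top')[0]['pixels'].astype(float)
f=lambda p:np.abs(sil('top',boxpts(p[0],p[1],p[2],30,(110,200,60)))-m).sum()/m.sum()
r=minimize(f,[450,300,-.11],method='Nelder-Mead',options=dict(initial_simplex=[[445,295,-.05],[455,300,-.1],[448,305,-.12],[450,300,-.2]])); print(r.x,r.fun)
for n in('top','side'):
  for t in('wheel_top','start_mid','control'): print(n,t,[(round(x['p'],2),w(n,x['point']).round(1)) for x in tip_of(t,n)[:1]])
x,y,a=r.x; fx=np.array([np.cos(a),np.sin(a)]); fy=np.array([-np.sin(a),np.cos(a)])
print('wheel',np.array([x,y])-60*fy,'start',np.array([x,y])+45*fy)
wt=np.r_[np.array([x,y])-60*fy,76]
un=unroll(it,'top',wt,a)
u,v=proj('top',wt).round().astype(int); c=cv2.resize(it[v-20:v+20,u-20:u+20],(544,544),interpolation=cv2.INTER_CUBIC)
cv2.imwrite('pics/w9.png',np.hstack([c,cv2.resize(un,(256,544),interpolation=cv2.INTER_CUBIC)])[...,::-1])
for c,k in(('orange',1),('green',0)): standing(c,k)
E
```

```text
[ 4.45161994e+02  3.00151721e+02 -1.09715592e-01] 0.02907136952328465
top wheel_top [(0.7, array([440.7, 241.7,  75.4]))]
top start_mid [(0.75, array([450.4, 349.6,  86.6]))]
top control [(0.84, array([4.464e+02, 2.971e+02, 3.000e-01]))]
side wheel_top [(0.95, array([437.6, 238.6,  81. ]))]
side start_mid [(0.8, array([452.4, 343.4,  90.3]))]
side control [(0.82, array([449.4, 301.6,   0.7]))]
wheel [438.59225722 240.51248382] start [450.08929594 344.88114818]
orange top [437.5  -21.38  -0.6 ] 4.704 70
orange side [442.   -16.69  -0.49] 0.631 299
green top [447.27  72.49  -0.82] 0.115 362
green side [449.09  77.52  -0.52] 0.657 276
```

View pics/w9.png

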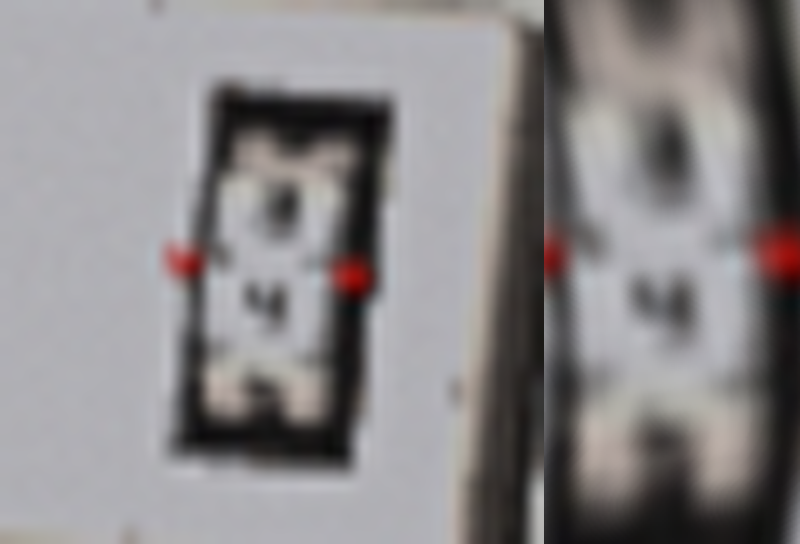

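The wheel reads clearly: "4" sits about 7 mm on the robot side of the red pointers and "3" about 12 mm past them, so it is at about 3.63 steps. It needs about 63.5 mm of rim in +x. I'll start with one test stroke.

Run:
```python
from ik import *
fx=np.array([np.cos(-.11),np.sin(-.11),0]); W=np.array([440,240.5,0]); Rt=tool(0,-.11,1)
a=rows(W-8*fx+[0,0,110],Rt,13,0); print(Rt.inv().apply(fx).round(3))
```

```text
{"dp": [0.023, 0.065, 0.04], "rot": [0.0, 0.0, -0.012], "fingers": 0},
{"dp": [0.023, 0.066, 0.041], "rot": [0.0, 0.0, -0.011], "fingers": 0},
{"dp": [0.021, 0.066, 0.04], "rot": [0.0, 0.0, -0.012], "fingers": 0},
{"dp": [0.019, 0.067, 0.041], "rot": [0.0, 0.0, -0.012], "fingers": 0},
{"dp": [0.019, 0.067, 0.04], "rot": [0.0, 0.0, -0.011], "fingers": 0},
{"dp": [0.017, 0.067, 0.041], "rot": [0.0, 0.0, -0.012], "fingers": 0},
{"dp": [0.016, 0.068, 0.04], "rot": [0.0, 0.0, -0.012], "fingers": 0},
{"dp": [0.015, 0.068, 0.04], "rot": [0.0, 0.0, -0.011], "fingers": 0},
{"dp": [0.014, 0.068, 0.041], "rot": [0.0, 0.0, -0.012], "fingers": 0},
{"dp": [0.012, 0.068, 0.04], "rot": [0.0, 0.0, -0.012], "fingers": 0},
{"dp": [0.011, 0.069, 0.041], "rot": [0.0, 0.0, -0.011], "fingers": 0},
{"dp": [0.01, 0.069, 0.04], "rot": [0.0, 0.0, -0.012], "fingers": 0},
{"dp": [0.008, 0.069, 0.041], "rot": [0.0, 0.0, -0.012], "fingers": 0}
end [432.2 241.5 109.9] mm/row 32.2 deg/row 1.1
[-1. -0.  0.]
```

{"op": "move_arm", "data": {
  "plan": [
    {"dp":[0.023,0.065,0.04],"rot":[0,0,-0.012],"fingers":0},
    {"dp":[0.023,0.066,0.041],"rot":[0,0,-0.011],"fingers":0},
    {"dp":[0.021,0.066,0.04],"rot":[0,0,-0.012],"fingers":0},
    {"dp":[0.019,0.067,0.041],"rot":[0,0,-0.012],"fingers":0},
    {"dp":[0.019,0.067,0.04],"rot":[0,0,-0.011],"fingers":0},
    {"dp":[0.017,0.067,0.041],"rot":[0,0,-0.012],"fingers":0},
    {"dp":[0.016,0.068,0.04],"rot":[0,0,-0.012],"fingers":0},
    {"dp":[0.015,0.068,0.04],"rot":[0,0,-0.011],"fingers":0},
    {"dp":[0.014,0.068,0.041],"rot":[0,0,-0.012],"fingers":0},
    {"dp":[0.012,0.068,0.04],"rot":[0,0,-0.012],"fingers":0},
    {"dp":[0.011,0.069,0.041],"rot":[0,0,-0.011],"fingers":0},
    {"dp":[0.01,0.069,0.04],"rot":[0,0,-0.012],"fingers":0},
    {"dp":[0.008,0.069,0.041],"rot":[0,0,-0.012],"fingers":0},
    {"dp":[0,0,0],"rot":[0,0,0],"fingers":0},
    {"dp":[0,0,0],"rot":[0,0,0],"fingers":0},
    {"dp":[0,0,0.04],"rot":[0,0,0],"fingers":0},
    {"dp":[0,0,0.03],"rot":[0,0,0],"fingers":0},
    {"dp":[0,0,0.02],"rot":[0,0,0],"fingers":0},
    {"dp":[0,0,0],"rot":[0,0,0],"fingers":0},
    {"dp":[0,0,0],"rot":[0,0,0],"fingers":0}
  ]
}}

```text
time: 50.95
position: [434.4, 240.4, 75.9]
ee_rot: [0.056, 0.998, 0.0, 0.002]
force: [-1.8, -3.5, 14.0]
opening: -0.002
grip_force: 6.6
```

{"op": "move_arm", "data": {
  "plan": [
    {"dp":[-0.008,0,0],"rot":[0,0,0],"fingers":0},
    {"dp":[-0.008,0,0],"rot":[0,0,0],"fingers":0},
    {"dp":[-0.008,0,0],"rot":[0,0,0],"fingers":0},
    {"dp":[-0.008,0,0],"rot":[0,0,0],"fingers":0},
    {"dp":[-0.008,0,0],"rot":[0,0,0],"fingers":0},
    {"dp":[0,0,0],"rot":[0,0,0],"fingers":0},
    {"dp":[0,0,0],"rot":[0,0,0],"fingers":0}
  ]
}}

```text
time: 51.82
position: [450.9, 238.6, 75.7]
ee_rot: [0.056, 0.998, 0.0, 0.002]
force: [1.0, -1.9, 10.4]
opening: -0.001
grip_force: 5.2
```

{"op": "move_arm", "data": {
  "plan": [
    {"dp":[0,0,-0.08],"rot":[0,0,0],"fingers":0},
    {"dp":[0,-0.05,-0.12],"rot":[0,0,0],"fingers":0},
    {"dp":[0,-0.12,-0.08],"rot":[0,0,0],"fingers":0},
    {"dp":[0,-0.14,-0.04],"rot":[0,0,0],"fingers":0},
    {"dp":[0,-0.14,0],"rot":[0,0,0],"fingers":0},
    {"dp":[0,-0.14,0],"rot":[0,0,0],"fingers":0},
    {"dp":[0,0,0],"rot":[0,0,0],"fingers":0}
  ]
}}

```text
time: 52.7
position: [421.4, -0.2, 201.8]
ee_rot: [0.06, 0.998, 0.0, 0.0]
force: [0.4, 1.1, 0.1]
opening: 0.002
grip_force: 0.0
```

```bash
cat >> h.py <<'E'
def wheelview(name,wt=(440,240.5,76),a=-.11):
    it=avg('top'); un=unroll(it,'top',wt,a); un=cv2.resize(un,(256,544),interpolation=cv2.INTER_CUBIC)
    u,v=proj('top',wt).round().astype(int); c=cv2.resize(it[v-20:v+20,u-20:u+20],(544,544),interpolation=cv2.INTER_CUBIC)
    cv2.imwrite('pics/%s.png'%name,np.hstack([c,un])[...,::-1])
    g=un.astype(int); red=(g[...,0]-g[...,1]>70); yy,xx=np.nonzero(red)
    print('pointer rows L/R',yy[xx<128].mean() if (xx<128).any() else None,yy[xx>=128].mean() if (xx>=128).any() else None,[len(yy)])
    dark=255-cv2.cvtColor(un,cv2.COLOR_RGB2GRAY).astype(float); col=dark[:,85:170].mean(1); print('darkness by row/16:',col.reshape(-1,16).mean(1).round().astype(int).tolist())
E
python3 - <<'E'
from ik import *
log(); wheelview('w10')
E
```

```text
52.7 [-0.784  0.068  0.793  1.904 -0.052  1.19   1.477] [ 4.214e+02 -2.000e-01  2.018e+02] [0.06  0.998 0.    0.   ] [0.4 1.1 0.1] 0.001825250640650957 0.0
pointer rows L/R 267.03583061889253 266.30590191188696 [1510]
darkness by row/16: [198, 181, 162, 140, 119, 106, 100, 107, 120, 135, 145, 129, 100, 86, 85, 90, 106, 132, 136, 141, 134, 121, 116, 95, 87, 99, 119, 140, 159, 168, 179, 192, 210, 224]
```

View pics/w10.png

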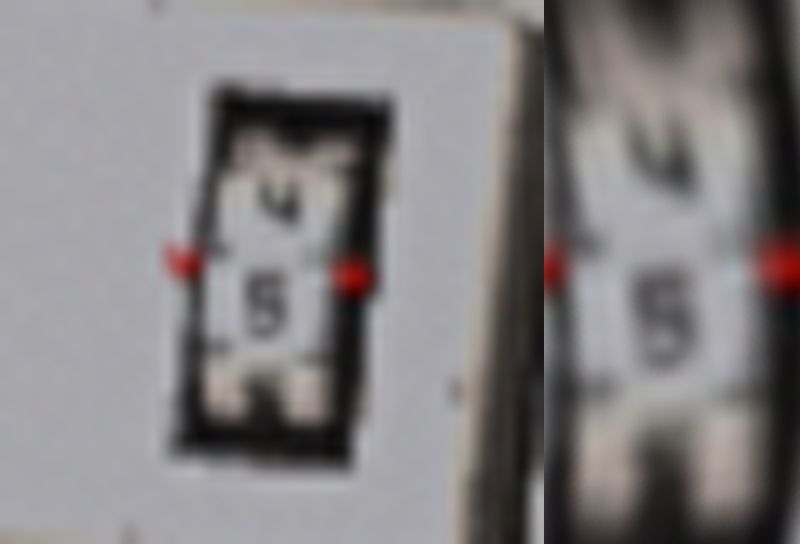

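Now "5" is about 6 mm on the robot side of the pointers and "4" is past them, so that stroke rolled the rim about 19 mm. About 43.7 mm remain. I'll do two more of the same strokes, then look.

Run:
```python
from ik import *
fx=np.array([np.cos(-.11),np.sin(-.11),0]); W=np.array([440,240.5,0]); Rt=tool(0,-.11,1)
a=rows(W-8*fx+[0,0,110],Rt,7,0)
```

```text
{"dp": [0.005, 0.084, 0.033], "rot": [0.0, 0.0, 0.0], "fingers": 0},
{"dp": [0.006, 0.083, 0.032], "rot": [0.0, 0.0, 0.001], "fingers": 0},
{"dp": [0.006, 0.084, 0.033], "rot": [0.0, 0.0, 0.0], "fingers": 0},
{"dp": [0.005, 0.084, 0.033], "rot": [0.0, 0.0, 0.0], "fingers": 0},
{"dp": [0.006, 0.084, 0.032], "rot": [0.0, 0.0, 0.001], "fingers": 0},
{"dp": [0.006, 0.083, 0.033], "rot": [0.0, 0.0, 0.0], "fingers": 0},
{"dp": [0.005, 0.084, 0.033], "rot": [0.0, 0.0, 0.0], "fingers": 0}
end [432.2 241.3 110. ] mm/row 36.0 deg/row 0.0
```

{"op": "move_arm", "data": {
  "plan": [
    {"dp":[0.005,0.084,0.033],"rot":[0,0,0],"fingers":0},
    {"dp":[0.006,0.083,0.032],"rot":[0,0,0],"fingers":0},
    {"dp":[0.006,0.084,0.033],"rot":[0,0,0],"fingers":0},
    {"dp":[0.005,0.084,0.033],"rot":[0,0,0],"fingers":0},
    {"dp":[0.006,0.084,0.032],"rot":[0,0,0],"fingers":0},
    {"dp":[0.006,0.083,0.033],"rot":[0,0,0],"fingers":0},
    {"dp":[0.005,0.084,0.033],"rot":[0,0,0],"fingers":0},
    {"dp":[0,0,0],"rot":[0,0,0],"fingers":0},
    {"dp":[0,0,0],"rot":[0,0,0],"fingers":0},
    {"dp":[0,0,0.04],"rot":[0,0,0],"fingers":0},
    {"dp":[0,0,0.03],"rot":[0,0,0],"fingers":0},
    {"dp":[0,0,0.02],"rot":[0,0,0],"fingers":0},
    {"dp":[0,0,0],"rot":[0,0,0],"fingers":0},
    {"dp":[0,0,0],"rot":[0,0,0],"fingers":0}
  ]
}}

```text
time: 54.75
position: [434.3, 238.7, 75.9]
ee_rot: [0.056, 0.998, 0.0, 0.002]
force: [-1.8, -2.8, 11.1]
opening: -0.002
grip_force: 5.7
```

{"op": "move_arm", "data": {
  "plan": [
    {"dp":[-0.008,0,0],"rot":[0,0,0],"fingers":0},
    {"dp":[-0.008,0,0],"rot":[0,0,0],"fingers":0},
    {"dp":[-0.008,0,0],"rot":[0,0,0],"fingers":0},
    {"dp":[-0.008,0,0],"rot":[0,0,0],"fingers":0},
    {"dp":[-0.008,0,0],"rot":[0,0,0],"fingers":0},
    {"dp":[0,0,0],"rot":[0,0,0],"fingers":0},
    {"dp":[0,0,0],"rot":[0,0,0],"fingers":0},
    {"dp":[0,0,-0.06],"rot":[0,0,0],"fingers":0},
    {"dp":[0,0,-0.03],"rot":[0,0,0],"fingers":0},
    {"dp":[0.045,0,0],"rot":[0,0,0],"fingers":0},
    {"dp":[0,0,0],"rot":[0,0,0],"fingers":0},
    {"dp":[0,0,0],"rot":[0,0,0],"fingers":0}
  ]
}}

```text
time: 56.25
position: [430.8, 240.0, 110.0]
ee_rot: [0.055, 0.999, 0.0, 0.0]
force: [1.0, -0.4, -0.4]
opening: -0.004
grip_force: 0.0
```

Same again, then move clear to look.

{"op": "move_arm", "data": {
  "plan": [
    {"dp":[0,0,0.04],"rot":[0,0,0],"fingers":0},
    {"dp":[0,0,0.03],"rot":[0,0,0],"fingers":0},
    {"dp":[0,0,0.02],"rot":[0,0,0],"fingers":0},
    {"dp":[0,0,0],"rot":[0,0,0],"fingers":0},
    {"dp":[0,0,0],"rot":[0,0,0],"fingers":0},
    {"dp":[-0.008,0,0],"rot":[0,0,0],"fingers":0},
    {"dp":[-0.008,0,0],"rot":[0,0,0],"fingers":0},
    {"dp":[-0.008,0,0],"rot":[0,0,0],"fingers":0},
    {"dp":[-0.008,0,0],"rot":[0,0,0],"fingers":0},
    {"dp":[-0.008,0,0],"rot":[0,0,0],"fingers":0},
    {"dp":[0,0,0],"rot":[0,0,0],"fingers":0},
    {"dp":[0,0,0],"rot":[0,0,0],"fingers":0},
    {"dp":[0,0,-0.08],"rot":[0,0,0],"fingers":0},
    {"dp":[0,-0.05,-0.12],"rot":[0,0,0],"fingers":0},
    {"dp":[0,-0.12,-0.08],"rot":[0,0,0],"fingers":0},
    {"dp":[0,-0.14,-0.04],"rot":[0,0,0],"fingers":0},
    {"dp":[0,-0.14,0],"rot":[0,0,0],"fingers":0},
    {"dp":[0,-0.14,0],"rot":[0,0,0],"fingers":0},
    {"dp":[0,0,0],"rot":[0,0,0],"fingers":0}
  ]
}}

```text
time: 58.62
position: [419.8, -1.4, 202.1]
ee_rot: [0.06, 0.998, -0.0, 0.0]
force: [0.0, 0.8, -0.4]
opening: -0.001
grip_force: 0.0
```

Run:
```python
from ik import *
log(); wheelview('w11')
fx=np.array([np.cos(-.11),np.sin(-.11),0]); W=np.array([440,240.5,0]); Rt=tool(0,-.11,1)
a=rows(W-3*fx+[0,0,110],Rt,7,0)
```

```text
58.62 [-0.79   0.063  0.799  1.907 -0.049  1.19   1.477] [419.8  -1.4 202.1] [ 0.06   0.998 -0.     0.   ] [ 0.   0.8 -0.4] -0.000988495243541615 0.0
pointer rows L/R 267.31972789115645 266.23671096345515 [1498]
darkness by row/16: [189, 171, 153, 135, 119, 112, 119, 139, 141, 139, 155, 150, 122, 90, 82, 89, 107, 128, 116, 108, 105, 96, 86, 84, 89, 109, 144, 164, 167, 164, 172, 190, 210, 225]
{"dp": [0.003, 0.084, 0.033], "rot": [0.0, 0.0, 0.0], "fingers": 0},
{"dp": [0.003, 0.085, 0.033], "rot": [0.0, 0.0, 0.001], "fingers": 0},
{"dp": [0.003, 0.084, 0.032], "rot": [0.0, 0.0, 0.0], "fingers": 0},
{"dp": [0.004, 0.084, 0.033], "rot": [0.0, 0.0, 0.0], "fingers": 0},
{"dp": [0.003, 0.085, 0.033], "rot": [0.0, 0.0, 0.001], "fingers": 0},
{"dp": [0.003, 0.084, 0.033], "rot": [0.0, 0.0, 0.0], "fingers": 0},
{"dp": [0.004, 0.084, 0.033], "rot": [0.0, 0.0, 0.0], "fingers": 0}
end [436.9 240.8 109.8] mm/row 36.2 deg/row 0.0
```

View pics/w11.png

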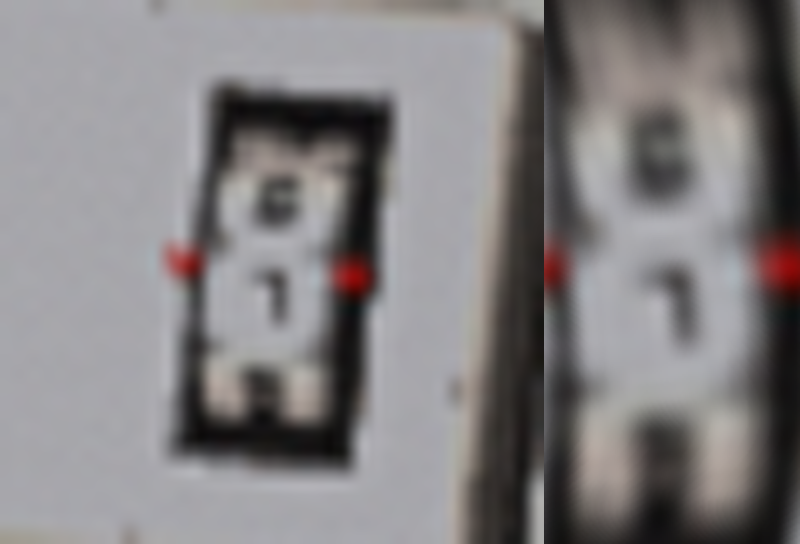

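"7" is about 5.3 mm short of the pointers, with "6" past them. One short stroke is left: about 2.8 mm from landing as before, plus about 2.6 mm.

{"op": "move_arm", "data": {
  "plan": [
    {"dp":[0.005,0.084,0.033],"rot":[0,0,0],"fingers":0},
    {"dp":[0.005,0.085,0.033],"rot":[0,0,0],"fingers":0},
    {"dp":[0.005,0.084,0.032],"rot":[0,0,0],"fingers":0},
    {"dp":[0.005,0.084,0.033],"rot":[0,0,0],"fingers":0},
    {"dp":[0.005,0.085,0.033],"rot":[0,0,0],"fingers":0},
    {"dp":[0.005,0.084,0.033],"rot":[0,0,0],"fingers":0},
    {"dp":[0.005,0.084,0.033],"rot":[0,0,0],"fingers":0},
    {"dp":[0,0,0],"rot":[0,0,0],"fingers":0},
    {"dp":[0,0,0],"rot":[0,0,0],"fingers":0},
    {"dp":[0,0,0.04],"rot":[0,0,0],"fingers":0},
    {"dp":[0,0,0.03],"rot":[0,0,0],"fingers":0},
    {"dp":[0,0,0.02],"rot":[0,0,0],"fingers":0},
    {"dp":[0,0,0],"rot":[0,0,0],"fingers":0},
    {"dp":[0,0,0],"rot":[0,0,0],"fingers":0}
  ]
}}

```text
time: 60.68
position: [434.3, 238.7, 75.9]
ee_rot: [0.056, 0.998, 0.0, 0.002]
force: [-1.3, -3.2, 11.2]
opening: 0.0
grip_force: 5.7
```

{"op": "move_arm", "data": {
  "plan": [
    {"dp":[-0.003,0,0],"rot":[0,0,0],"fingers":0},
    {"dp":[-0.003,0,0],"rot":[0,0,0],"fingers":0},
    {"dp":[0,0,0],"rot":[0,0,0],"fingers":0},
    {"dp":[0,0,0],"rot":[0,0,0],"fingers":0}
  ]
}}

```text
time: 61.18
position: [436.8, 238.4, 75.9]
ee_rot: [0.056, 0.998, 0.0, 0.002]
force: [-1.0, -2.3, 10.3]
opening: -0.001
grip_force: 5.6
```

{"op": "move_arm", "data": {
  "plan": [
    {"dp":[0,0,-0.08],"rot":[0,0,0],"fingers":0},
    {"dp":[0,-0.05,-0.12],"rot":[0,0,0],"fingers":0},
    {"dp":[0,-0.12,-0.08],"rot":[0,0,0],"fingers":0},
    {"dp":[0,-0.14,-0.04],"rot":[0,0,0],"fingers":0},
    {"dp":[0,-0.14,0],"rot":[0,0,0],"fingers":0},
    {"dp":[0,-0.14,0],"rot":[0,0,0],"fingers":0},
    {"dp":[0,0,0],"rot":[0,0,0],"fingers":0}
  ]
}}

```text
time: 62.05
position: [408.2, -0.1, 202.2]
ee_rot: [0.06, 0.998, 0.0, 0.0]
force: [0.2, 0.9, 0.3]
opening: 0.004
grip_force: 0.0
```

Run:
```python
from ik import *
log(); wheelview('w12')
```

```text
62.05 [-0.826  0.028  0.813  1.933 -0.023  1.188  1.446] [ 4.082e+02 -1.000e-01  2.022e+02] [0.06  0.998 0.    0.   ] [0.2 0.9 0.3] 0.0038746009019600216 0.0
pointer rows L/R 267.5016835016835 266.24111675126903 [1479]
darkness by row/16: [168, 150, 136, 128, 133, 149, 160, 162, 153, 127, 97, 83, 87, 96, 122, 127, 110, 108, 106, 98, 89, 86, 94, 119, 151, 168, 165, 157, 141, 125, 123, 141, 176, 210]
```

View pics/w12.png

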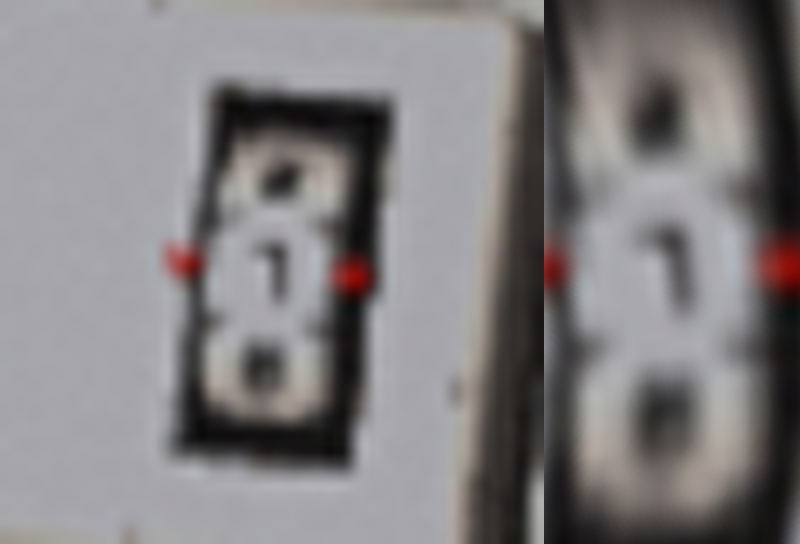

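"7" is centred: its middle is at row 270 against 267 for the pointers, and 6 and 8 are symmetric about it. Now the start block.

Run:
```python
from ik import *
Rt=tool(0,-.11,1); S=np.array([451,345.5,0])
a=rows(S+[0,0,170],Rt,10,85); b=rows(S+[0,0,68],Rt,5,85,a)
```

```text
{"dp": [-0.001, 0.085, 0.008], "rot": [0.0, 0.0, 0.0], "fingers": 85},
{"dp": [-0.002, 0.086, 0.008], "rot": [0.0, 0.0, 0.0], "fingers": 85},
{"dp": [-0.001, 0.085, 0.008], "rot": [0.0, 0.0, 0.001], "fingers": 85},
{"dp": [-0.001, 0.086, 0.008], "rot": [0.0, 0.0, 0.0], "fingers": 85},
{"dp": [-0.002, 0.085, 0.008], "rot": [0.0, 0.0, 0.0], "fingers": 85},
{"dp": [-0.001, 0.086, 0.008], "rot": [0.0, 0.0, 0.0], "fingers": 85},
{"dp": [-0.001, 0.085, 0.008], "rot": [0.0, 0.0, 0.0], "fingers": 85},
{"dp": [-0.002, 0.085, 0.008], "rot": [0.0, 0.0, 0.001], "fingers": 85},
{"dp": [-0.001, 0.086, 0.008], "rot": [0.0, 0.0, 0.0], "fingers": 85},
{"dp": [-0.001, 0.085, 0.008], "rot": [0.0, 0.0, 0.0], "fingers": 85}
end [451.1 345.4 169.9] mm/row 34.3 deg/row 0.0
{"dp": [0.0, 0.0, 0.051], "rot": [0.0, 0.0, 0.0], "fingers": 85},
{"dp": [0.0, 0.0, 0.051], "rot": [0.0, 0.0, 0.0], "fingers": 85},
{"dp": [0.0, 0.0, 0.051], "rot": [0.0, 0.0, 0.0], "fingers": 85},
{"dp": [0.0, 0.0, 0.051], "rot": [0.0, 0.0, 0.0], "fingers": 85},
{"dp": [0.0, 0.0, 0.051], "rot": [0.0, 0.0, 0.0], "fingers": 85}
end [451.1 345.4  67.9] mm/row 20.4 deg/row 0.0
```

{"op": "move_arm", "data": {
  "plan": [
    {"dp":[-0.001,0.085,0.008],"rot":[0,0,0],"fingers":85},
    {"dp":[-0.002,0.086,0.008],"rot":[0,0,0],"fingers":85},
    {"dp":[-0.001,0.085,0.008],"rot":[0,0,0.001],"fingers":85},
    {"dp":[-0.001,0.086,0.008],"rot":[0,0,0],"fingers":85},
    {"dp":[-0.002,0.085,0.008],"rot":[0,0,0],"fingers":85},
    {"dp":[-0.001,0.086,0.008],"rot":[0,0,0],"fingers":85},
    {"dp":[-0.001,0.085,0.008],"rot":[0,0,0],"fingers":85},
    {"dp":[-0.002,0.085,0.008],"rot":[0,0,0.001],"fingers":85},
    {"dp":[-0.001,0.086,0.008],"rot":[0,0,0],"fingers":85},
    {"dp":[-0.001,0.085,0.008],"rot":[0,0,0],"fingers":85},
    {"dp":[0,0,0],"rot":[0,0,0],"fingers":85},
    {"dp":[0,0,0],"rot":[0,0,0],"fingers":85}
  ]
}}

```text
time: 63.85
position: [451.6, 343.8, 169.7]
ee_rot: [0.056, 0.998, -0.001, -0.0]
force: [1.0, -0.5, 0.2]
opening: 0.996
grip_force: 0.0
```

Run:
```python
from ik import *
log()
Rt=tool(0,-.11,1); rows([451,345.5,68],Rt,5,85)
```

```text
63.85 [-1.101  0.426  0.583  1.576 -0.244  1.214  0.986] [451.6 343.8 169.7] [ 0.056  0.998 -0.001 -0.   ] [ 1.  -0.5  0.2] 0.9961932666530232 0.0
{"dp": [0.0, 0.001, 0.051], "rot": [0.0, 0.0, 0.0], "fingers": 85},
{"dp": [0.001, 0.001, 0.051], "rot": [0.0, 0.0, 0.0], "fingers": 85},
{"dp": [0.0, 0.001, 0.051], "rot": [-0.001, 0.0, -0.001], "fingers": 85},
{"dp": [0.001, 0.001, 0.05], "rot": [0.0, 0.0, 0.0], "fingers": 85},
{"dp": [0.0, 0.0, 0.051], "rot": [0.0, 0.0, 0.0], "fingers": 85}
end [451.  345.4  68.1] mm/row 20.3 deg/row 0.0
```

{"op": "move_arm", "data": {
  "plan": [
    {"dp":[0,0.001,0.051],"rot":[0,0,0],"fingers":85},
    {"dp":[0.001,0.001,0.051],"rot":[0,0,0],"fingers":85},
    {"dp":[0,0.001,0.051],"rot":[0,0,0],"fingers":85},
    {"dp":[0.001,0.001,0.05],"rot":[0,0,0],"fingers":85},
    {"dp":[0,0,0.051],"rot":[0,0,0],"fingers":85},
    {"dp":[0,0,0],"rot":[0,0,0],"fingers":85},
    {"dp":[0,0,0],"rot":[0,0,0],"fingers":60},
    {"dp":[0,0,0],"rot":[0,0,0],"fingers":55},
    {"dp":[0,0,0],"rot":[0,0,0],"fingers":25},
    {"dp":[0,0,0],"rot":[0,0,0],"fingers":25},
    {"dp":[0,0,0],"rot":[0,0,0],"fingers":25},
    {"dp":[0,0,0],"rot":[0,0,0],"fingers":25},
    {"dp":[0,0,0],"rot":[0,0,0],"fingers":25},
    {"dp":[0,0,0],"rot":[0,0,0],"fingers":25}
  ],
  "force": 35
}}

```text
time: 65.6
position: [452.5, 347.6, 70.7]
ee_rot: [0.056, 0.998, 0.002, 0.002]
force: [-1.0, 1.7, 4.9]
opening: 0.429
grip_force: 37.8
```

Opening is about 37 mm at 38 N, so both buttons are fully in. Letting go and withdrawing.

{"op": "move_arm", "data": {
  "plan": [
    {"dp":[0,0,0],"rot":[0,0,0],"fingers":25},
    {"dp":[0,0,0],"rot":[0,0,0],"fingers":85},
    {"dp":[0,0,0],"rot":[0,0,0],"fingers":85},
    {"dp":[0,0,0],"rot":[0,0,0],"fingers":85},
    {"dp":[0,0,0],"rot":[0,0,0],"fingers":85},
    {"dp":[0,0,-0.05],"rot":[0,0,0],"fingers":85},
    {"dp":[0,0,-0.1],"rot":[0,0,0],"fingers":85},
    {"dp":[0,0,-0.12],"rot":[0,0,0],"fingers":85},
    {"dp":[0,0,-0.12],"rot":[0,0,0],"fingers":85},
    {"dp":[0.1,-0.12,0],"rot":[0,0,0],"fingers":85},
    {"dp":[0.1,-0.12,0],"rot":[0,0,0],"fingers":85},
    {"dp":[0,-0.15,0],"rot":[0,0,0],"fingers":85},
    {"dp":[0,-0.15,0],"rot":[0,0,0],"fingers":85},
    {"dp":[0,-0.15,0],"rot":[0,0,0],"fingers":85},
    {"dp":[0,-0.15,0],"rot":[0,0,0],"fingers":85},
    {"dp":[0,-0.15,0],"rot":[0,0,0],"fingers":85},
    {"dp":[0,0,0],"rot":[0,0,0],"fingers":85}
  ]
}}

```text
time: 67.72
position: [326.6, -43.1, 224.6]
ee_rot: [0.062, 0.998, 0.001, 0.0]
force: [-0.0, 0.7, -0.3]
opening: 0.997
grip_force: 0.0
```

Run:
```python
from ik import *
log(); wheelview('w13')
o=[]
for n in('top','side'):
    im=shot(n,n+'13'); u,v=proj(n,[440,80,50]).round().astype(int)
    o.append(cv2.resize(im[v-75:v+75,max(u-110,0):u+110+max(0,110-u)][:,:200],(400,300),interpolation=cv2.INTER_CUBIC))
W=cv2.resize(cv2.imread('pics/w13.png'),(800,300))
cv2.imwrite('pics/f13.png',np.vstack([np.hstack(o)[...,::-1],W]))
```

```text
67.72 [-0.931 -0.291  0.823  2.052  0.218  1.295  1.259] [326.6 -43.1 224.6] [0.062 0.998 0.001 0.   ] [-0.   0.7 -0.3] 0.9970591211588695 0.0
pointer rows L/R 267.47098976109214 266.5965957446808 [1468]
darkness by row/16: [167, 150, 136, 128, 134, 149, 160, 163, 154, 129, 98, 84, 88, 98, 123, 127, 111, 110, 107, 98, 90, 88, 95, 121, 151, 167, 166, 157, 141, 125, 124, 142, 178, 211]
```

View pics/f13.png

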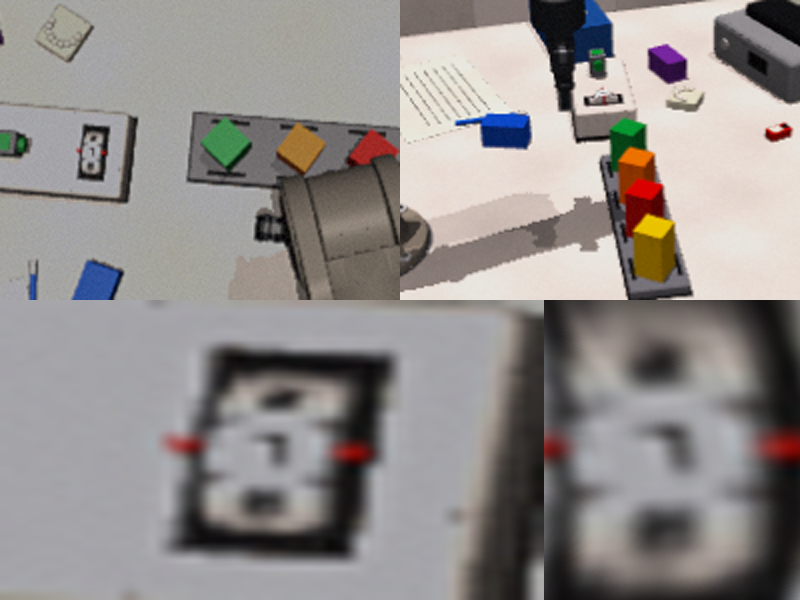

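All four beakers stand flat on the rack (tops in a row, side view 628–655 px), the 7 is centred at the pointers, and the start buttons have been released.

```bash
python3 -c "from bench import *; print(close_job())"
```

```text
the job is handed in; nothing more can be done
None
```

The job is handed in at about 68 s: all four beakers stand upside down on their own pegs, the thumbwheel was then set with the 7 centred, and last both start buttons were pinched in together (opening and grip force indicated fully in) and released; the judging result was not shown.

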